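Hang the cylinder spanners from the drop-front box

ROBOT

A 6-joint arm with a two-finger parallel gripper is mounted at the origin on the work surface. World frame = base frame: x ahead of the robot, y to its left, z up, the work surface at z = 0. Lengths are in m, angles in degrees, forces in N, time in s.
With the tool pointing down it reaches from about 0.3 to 0.75 m from the base axis. Payload 8.5 kg.
Tool frame: the origin (TCP) lies at the very end of the fingers, on their centre line; the grasp point (between the pads) lies 19 mm behind it (grip_depth is the distance from the TCP to the grasp point, in m); z points along the fingers, y is the direction in which the jaws open and shut (so a half turn about z gives the same grasp; the last joint's range is limited). The gripper opens to 85 mm and grips with 20 to 120 N. Pads are 22 mm wide; open, the fingers measure 114 mm over their backs; the gripper's body (76 mm by 85 mm) begins 54 mm behind the grasp point. The pads swing forward as they close: fully open they stand 13 mm farther back than shut.
Start: joints at [50.861, 21.807, 74.336, -0, 83.858, -12.336], TCP at [0.248, 0.491, 0.231] pointing down, gripper open.
Joint ranges: [-178.18, 178.18], [-50.72, 133.34], [12.68, 142.11], [-81.47, 261.47], [9.98, 163.14], [-165.26, 165.26]. Speed limits (degrees/s): [136.94, 136.94, 180, 180, 180, 180].

INTERFACE

Orientations are given as a 3x3 rotation matrix whose columns are the frame's x, y, z axes.
In Python, from rig import observe, get_image, close_job, silhouettes, grip_depth gives the robot as it stands. The module is installed in compiled form; this text tells all that it offers.
- The arm moves only by the shell command python3 -m crank 'ROWS' [FORCE]. ROWS is a JSON object of lists of equal length, an entry for each row: "slide": the shift along the tool's x, y, z in m, a list of three; "roll": the turn about the tool's z in rad; "grip": the finger opening in m, from 0 to 0.0854. A call has exactly 8 rows; each row is the pose to reach, as a shift and turn from the pose commanded when the call began, along the tool's axes at that moment; what a row does not reach only later rows make up. A row lasts 1/10 s, in which the tool goes at most 50 mm and 8.59 degrees, less where a joint would pass 70% of its speed; a pose out of reach is approached as far as the arm can. A call with a gripper value outside its range is refused whole. The fingers move at their own pace and stop on an object; FORCE is the grip in N (left out, the last holds). Time passes only in rows, so rows that repeat a pose let the fingers close, or fill a call up. It gives the time, the measured TCP pose, the force and the opening at its end, in the units of the state.
- observe(): the state, without advancing time (a new reading comes with each control period).
- get_image(name): name is "scene" or "top" or "wrist"; returns a dict with "frame" (480x640x3 uint8, red, green, blue), "fx", "fy", "cx", "cy" (pixels), "D" ([k1, k2, p1, p2, k3] as OpenCV has them; the pictures are not rectified), "xyz" and "rotation" of the camera in the world. Camera axes: x right, y down, z forward; pixel columns grow to the right and rows downward; lengths in m; the calibration is good to about 2 mm. A picture is of the moment at which its call begins. There is no depth.
- close_job(): hands the job in, once; it reports no verdict.
Trained networks look in a picture, given as the dict that the camera call returned (one of the last four; its "shot" number tells which), for a name from the list of things; names that differ only in an ending like _2 or _b are one class to them, and where a whole thing is asked for, a point or a joint stands for the part that bears it (a point fixed in the world has none). Each returns a list of dicts, best first, with "confidence" (0 to 1); they miss things now and then, are a little off and sometimes report something else, mostly with a low value. They report only what shows in the picture. A call takes as long as a camera call.
- silhouettes(target, picture): "pixels" (480x640 bool, what is visible of it) and "box" ([centre column, centre row, width, height] in pixels, round what is visible of it).
The state is a dict: "time_s": time; "q": joint angles; "qvel": joint speeds; "joint_efforts": joint torques, N m; "position": TCP position; "tool_rot": TCP orientation; "ft_force": force on the tool from outside, world axes, zero at the start; "wrist_torque": the same for the moment, N m; "grip_width": finger opening in m.
Only numpy, scipy, OpenCV 4.12 (cv2) and the standard library are available. Lean on these libraries where they do the work, as an engineer would, in place of code of your own. Each camera call takes 0.05 s, during which the arm holds its last target.

TASK

Pull the front of the red tool box all the way down, take out every spanner in it and hang each by its ring eye on the peg of its own colour on the sloping tool board, well down the peg. When all are hung, swing the box's front up again and leave it fully shut; do not disturb the can, the jar or the metal offcut.

Things in the scene. Friction and masses are not known exactly. Their poses are not given: they have to be found in the camera images.
- toolbox: red steel drop-front box, fixed, 340 mm wide (its y), 210 mm deep, 145 mm high; origin on the table under the hinge line, mid front edge; x points into the box from its front. Inner floor 12 mm above the table, side walls 6 mm, back wall 8 mm. Black floor ribs (10 mm high, 4 mm thick, at x = 135 to 202 and 14 to 38 mm, 60 mm apart) make four lanes for the ring and jaw ends, at y = +-30 and +-90 mm
- roof_edge (a point): middle of the front edge of the box's fixed roof, at x = 155 mm in the box, on its underside 139 mm above the table. The roof runs 55 mm back from here; the floor in front is open above once the front is down. The spanners' ring ends lie partly under it, so lift about 40 mm, draw out to the box's -x by 60 mm or more, then up
- front (a joint): angle of the box's bottom-hinged front, rad: 0 = shut (panel leans 42 deg back from vertical, over the box), 2.30 = fully down, level, pointing to the box's -x. Damped hinge, no catch or spring: beyond about 0.75 it falls slowly open by its weight (0.5 kg), below that it falls shut
- front_hinge (a point): middle of the front's hinge axis, 22 mm above the table; the axis runs along the box's y
- front_bar (a point): middle of the round steel pull bar, the front's upper edge: 12 mm thick, 136 mm long along the box's y, 154 mm from the hinge axis, in the plane of the 8 mm panel. Between bar and panel is an open hand slot 130 mm wide, 43 mm high: a finger fits either side of the bar. Shut, it is 136 mm above the table with 46 mm free behind it; fully down, 22 mm above the table
- board: fixed plywood tool board 280 mm wide, sloping at 45 deg, its face to the robot's right; origin on the table, y along the board. The face rises towards its x, 235 mm along the slope from its foot at x = -90 mm, z = 0. Four steel pegs square to the face (pointing up and to -x at 45 deg), 185 mm up the slope, 66 mm apart; a coloured disc and stripe mark each. From +y to -y: red, yellow, green, blue
- spanner_red: gas-cylinder spanner, red sleeve, 0.2 kg, 170 mm long, 16 mm thick, lies flat; origin mid underside, z through its thickness, x towards its ring end. Sleeve 22 mm wide, x = -51 to 41 mm; steel ring 45 mm across, 29 mm eye centred at x = 63 mm; open jaw 34 mm wide, x = -50 to -85 mm. Starts flat in the box, ring to the back, any lane. May be absent (None from the start)
- spanner_red_eye (a point): centre of the eye of the red spanner, at x = 63 mm, half way through its thickness
- peg_red (a point): point on the axis of the red peg, 15 mm out from the board's face, 45 mm below its tip; round steel, 10 mm thick, 60 mm long
- spanner_yellow: gas-cylinder spanner, yellow sleeve, 0.2 kg, 170 mm long, 16 mm thick, lies flat; origin mid underside, z through its thickness, x towards its ring end. Sleeve 22 mm wide, x = -51 to 41 mm; steel ring 45 mm across, 29 mm eye centred at x = 63 mm; open jaw 34 mm wide, x = -50 to -85 mm. Starts flat in the box, ring to the back, any lane. May be absent (None from the start)
- spanner_yellow_eye (a point): centre of the eye of the yellow spanner, at x = 63 mm, half way through its thickness
- peg_yellow (a point): point on the axis of the yellow peg, 15 mm out from the board's face, 45 mm below its tip; round steel, 10 mm thick, 60 mm long
- spanner_green: gas-cylinder spanner, green sleeve, 0.2 kg, 170 mm long, 16 mm thick, lies flat; origin mid underside, z through its thickness, x towards its ring end. Sleeve 22 mm wide, x = -51 to 41 mm; steel ring 45 mm across, 29 mm eye centred at x = 63 mm; open jaw 34 mm wide, x = -50 to -85 mm. Starts flat in the box, ring to the back, any lane. May be absent (None from the start)
- spanner_green_eye (a point): centre of the eye of the green spanner, at x = 63 mm, half way through its thickness
- peg_green (a point): point on the axis of the green peg, 15 mm out from the board's face, 45 mm below its tip; round steel, 10 mm thick, 60 mm long
- spanner_blue: gas-cylinder spanner, blue sleeve, 0.2 kg, 170 mm long, 16 mm thick, lies flat; origin mid underside, z through its thickness, x towards its ring end. Sleeve 22 mm wide, x = -51 to 41 mm; steel ring 45 mm across, 29 mm eye centred at x = 63 mm; open jaw 34 mm wide, x = -50 to -85 mm. Starts flat in the box, ring to the back, any lane. May be absent (None from the start)
- spanner_blue_eye (a point): centre of the eye of the blue spanner, at x = 63 mm, half way through its thickness
- peg_blue (a point): point on the axis of the blue peg, 15 mm out from the board's face, 45 mm below its tip; round steel, 10 mm thick, 60 mm long
- can: green drinks can, 66 mm across, 118 mm high; origin at the centre of its base; bystander
- jar: jar, 72 mm across, 90 mm high; origin at the centre of its base; bystander
- offcut: aluminium bar offcut 130 x 40 x 40 mm; origin at the centre of its underside; bystander

How it is judged:
By the outcome, as a careful person would: the job done as asked, in the order asked, and still so for the second after the job is handed in, with the robot touching nothing.
Of spanner_red, spanner_yellow, spanner_green, spanner_blue only 3 to 4 are there at a start; the rules pass over those that are not, and their reading is None.
At some moment in a run one of spanner_red, spanner_yellow, spanner_green, spanner_blue may be knocked a few centimetres aside while the robot is not near it.
Once in a run the grip may slacken for a moment while it holds something.
It also fails if it takes over 210 s, if anything falls off the work surface, if the arm or the gripper's body presses on something with over 40 N, if the wrist force passes 120 N, or if a joint passes its speed limit or range.

## Working session

There is one attempt and no reset: what is moved stays moved. The work goes in short steps, Python scripts to look and compute and a shell command to move; the robot and the scene stay as the last step left them, time stands still between calls to the robot, and variables do not carry over. Pictures are saved under pics/ and viewed, and the job is handed in when it is done.

```bash
mkdir -p pics; ls; cat > h.py <<'E'
import numpy as np, cv2
from rig import observe, get_image, silhouettes, grip_depth
def snap(name,tag):
    p=get_image(name); cv2.imwrite(f'pics/{tag}.png',p['frame'][:,:,::-1]); return p
def K(p): return np.array([[p['fx'],0,p['cx']],[0,p['fy'],p['cy']],[0,0,1.]])
def ray(p,uv):
    u=cv2.undistortPoints(np.array(uv,float).reshape(-1,1,2),K(p),np.array(p['D'],float)).reshape(-1,2)
    d=np.c_[u,np.ones(len(u))]@np.array(p['rotation']).T
    return np.array(p['xyz']),d
def onplane(p,uv,z):
    o,d=ray(p,uv); return o+d*((z-o[2])/d[:,2])[:,None]
def proj(p,X):
    R=np.array(p['rotation']); 
    rv=cv2.Rodrigues(R.T)[0]; t=-R.T@np.array(p['xyz'])
    return cv2.projectPoints(np.array(X,float).reshape(-1,1,3),rv,t,K(p),np.array(p['D'],float))[0].reshape(-1,2)
def tri(ps,uvs):
    A=np.zeros((3,3));b=np.zeros(3)
    for p,uv in zip(ps,uvs):
        o,d=ray(p,[uv]); d=d[0]/np.linalg.norm(d[0]); M=np.eye(3)-np.outer(d,d); A+=M;b+=M@o
    return np.linalg.solve(A,b)
E
python3 - <<'E'
from h import *
o=observe(); print(o['position'],np.round(o['tool_rot'],3),o['grip_width'],grip_depth,o['time_s'])
for n in ['scene','top','wrist']:
    p=snap(n,n+'0'); print(n,p['fx'],p['xyz'],np.round(p['rotation'],3).tolist())
E
```

```text
pics
[0.24781838 0.49068251 0.23070082] [[-0.893  0.451 -0.001]
 [ 0.451  0.893 -0.001]
 [ 0.    -0.001 -1.   ]] 0.08556179066557691 0.0187 0.0
scene 483.4648647317229 [ 1.37725293 -0.08664844  1.0363691 ] [[0.116, 0.746, -0.656], [0.993, -0.083, 0.081], [0.006, -0.661, -0.751]]
top 553.6994775872538 [0.4076602  0.01721132 1.5528499 ] [[-0.008, -0.995, 0.099], [-1.0, 0.008, -0.003], [0.002, -0.099, -0.995]]
wrist 388.75169283191 [0.17375532 0.52805167 0.37291137] [[0.451, 0.845, 0.287], [0.893, -0.427, -0.145], [-0.0, 0.322, -0.947]]
```

View pics/scene0.png

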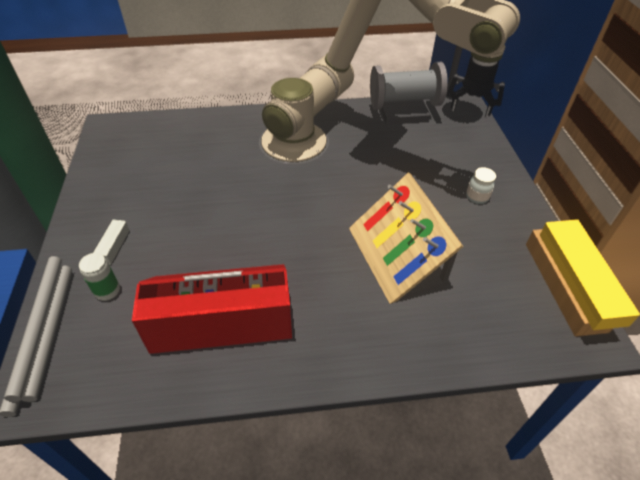

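View pics/top0.png

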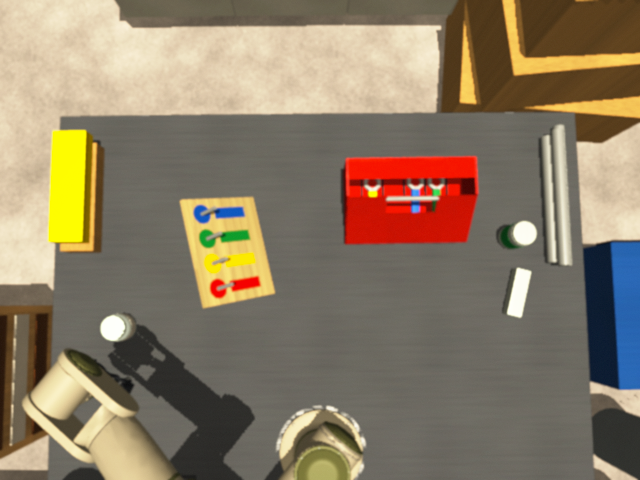

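View pics/wrist0.png

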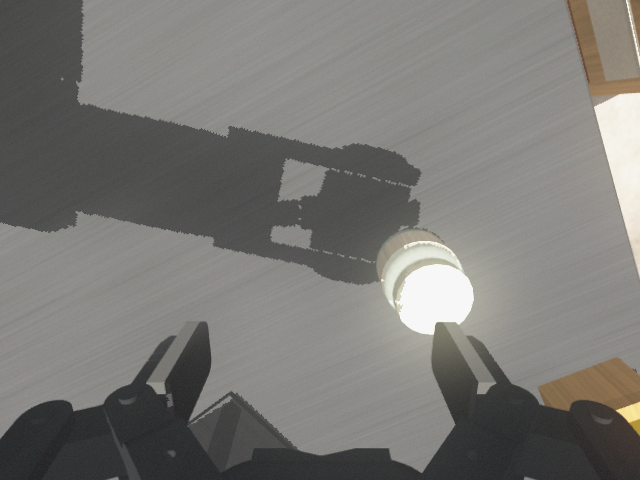

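```bash
python3 - <<'E'
from h import *
a=cv2.imread('pics/top0.png'); b=cv2.imread('pics/scene0.png')
cv2.imwrite('pics/t_box.png',cv2.resize(a[140:260,330:490],None,fx=5,fy=5,interpolation=cv2.INTER_CUBIC))
cv2.imwrite('pics/t_board.png',cv2.resize(a[185:315,170:290],None,fx=4.6,fy=4.6,interpolation=cv2.INTER_CUBIC))
cv2.imwrite('pics/s_board.png',cv2.resize(b[165:310,340:470],None,fx=4.1,fy=4.1,interpolation=cv2.INTER_CUBIC))
cv2.imwrite('pics/s_box.png',cv2.resize(b[250:370,120:300],None,fx=4.4,fy=4.4,interpolation=cv2.INTER_CUBIC))
E
```

```text
(no output)
```

View pics/t_box.png

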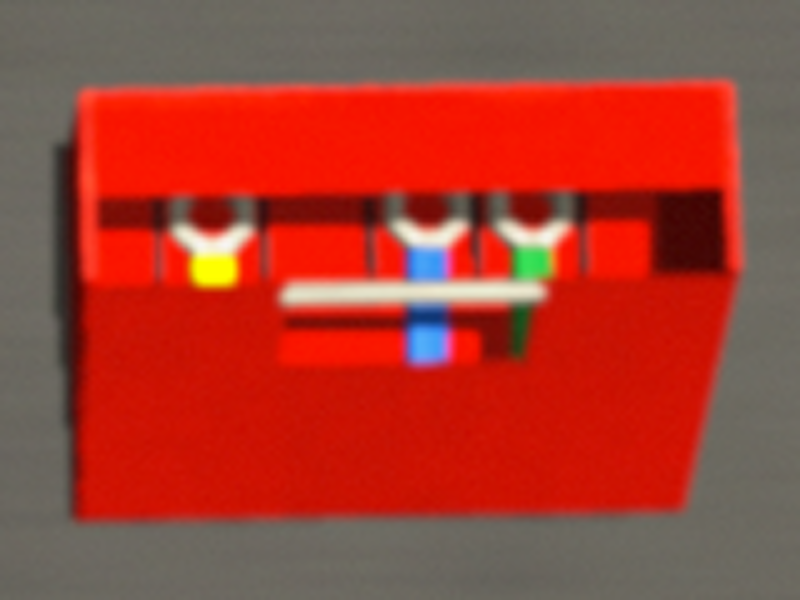

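View pics/t_board.png

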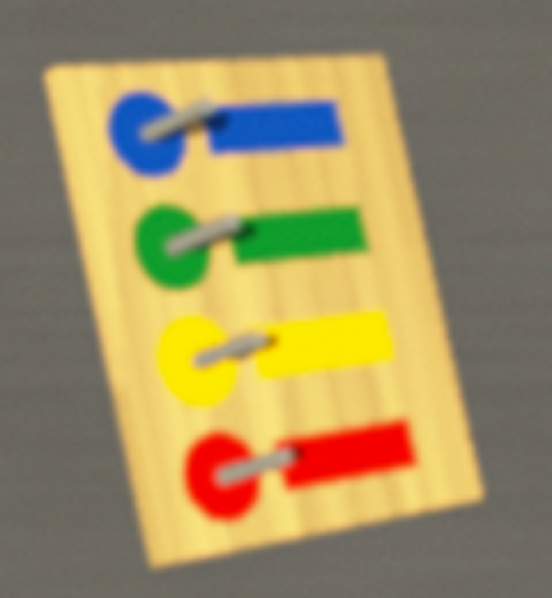

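View pics/s_board.png

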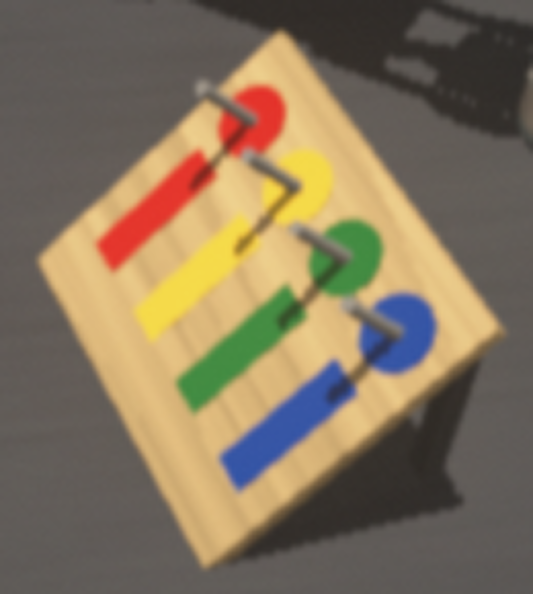

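View pics/s_box.png

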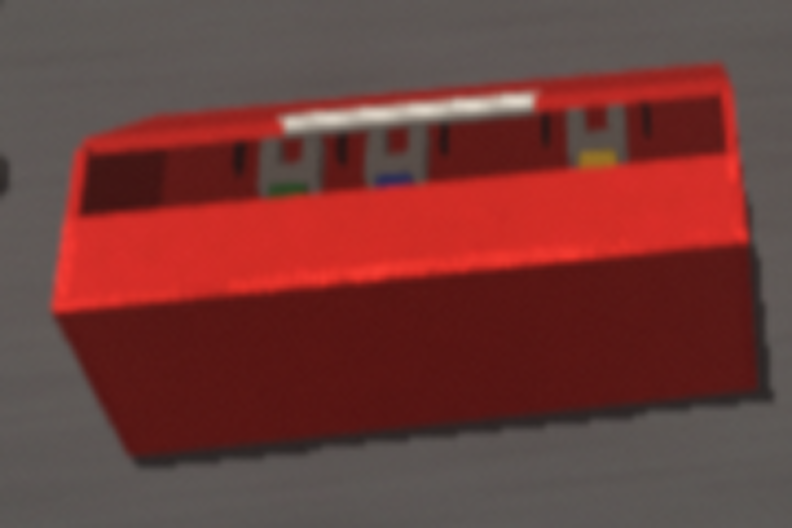

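```bash
cat > fit.py <<'E'
from h import *
from scipy.optimize import least_squares
T=get_image('top');S=get_image('scene')
def fit(obs,x0):
    def tf(q,X): c,s=np.cos(q[2]),np.sin(q[2]); X=np.array(X,float); return np.c_[q[0]+c*X[:,0]-s*X[:,1],q[1]+s*X[:,0]+c*X[:,1],X[:,2]]
    def res(q):
        r=[]
        for p,X,u in obs: r.append((proj(p,tf(q,X))-np.array(u)).ravel())
        return np.concatenate(r)
    s=least_squares(res,x0,loss='soft_l1'); return s.x,res(s.x).reshape(-1,2)
t=lambda a,f,o:[(x/f+o[0],y/f+o[1]) for x,y in a]
box=[(T,[(.21,.17,.145),(.21,-.17,.145)],t([(80,92),(735,82)],5,(330,140))),
 (S,[(.21,-.17,.145),(.21,.17,.145),(.21,-.17,0),(.21,.17,0)],t([(53,312),(748,242),(135,458),(760,388)],4.4,(120,250)))]
q,r=fit(box,[.6,-.2,0]);print(np.round(q,4),np.round(r,1).tolist())
P=[];
a=.7071
base=[(.0408,y,.1308) for y in(.099,.033,-.033,-.099)]
tip=[(-.0016,y,.1732) for y in(.099,.033,-.033,-.099)]
C=[(.0762,.14,.1662),(.0762,-.14,.1662),(-.09,.14,0),(-.09,-.14,0)]
bd=[(T,C,t([(152,568),(45,70),(484,498),(383,53)],4.6,(170,185))),(S,C,t([(282,30),(503,330),(40,260),(207,570)],4.1,(340,165))),
(T,tip,t([(294,456),(268,339),(240,222),(210,105)],4.6,(170,185))),(S,tip,t([(205,88),(247,155),(295,230),(347,302)],4.1,(340,165)))]
q,r=fit(bd,[.5,.2,1.57]);print(np.round(q,4),np.round(r,1).tolist())
E
python3 fit.py
```

```text
[ 0.5686 -0.2418  0.0099] [[-0.6, -0.5], [-1.3, -0.6], [-0.2, -0.2], [0.2, -0.4], [-1.6, -0.5], [-0.5, -0.0]]
[0.5476 0.2438 1.7964] [[1.9, -1.2], [1.8, -0.8], [-0.7, -0.4], [-0.8, 0.2], [-0.6, -0.2], [-1.4, -0.7], [-1.0, -0.5], [-0.7, -0.7], [-2.5, -0.2], [-2.6, -0.5], [-2.2, -0.5], [-1.3, -0.4], [-0.8, -0.5], [-0.0, -0.4], [0.0, -1.1], [-0.0, 0.1]]
```

```bash
cat >> h.py <<'E'
BOX=(.5686,-.2418,.0099); BRD=(.5476,.2438,1.7964)
def w(q,X):
    c,s=np.cos(q[2]),np.sin(q[2]); return np.array([q[0]+c*X[0]-s*X[1],q[1]+s*X[0]+c*X[1],X[2]])
def plan(tgt,yawdeg=None):
    o=observe(); R=np.array(o['tool_rot']); d=R.T@(np.array(tgt)-o['position'])
    y=np.degrees(np.arctan2(R[1,0],R[0,0])); 
    r=0 if yawdeg is None else -((yawdeg-y+180)%360-180)
    print('t',round(o['time_s'],2),'pos',np.round(o['position'],4),'yaw',round(y,2),'slide',np.round(d,4).tolist(),'roll',round(np.radians(r),4),'F',np.round(o['ft_force'],1),'g',round(o['grip_width'],4),'q',np.round(o['q'],1))
E
python3 - <<'E'
from h import *
plan(w(BOX,(.132,.03,.24)),180.57)
E
```

```text
t 0.25 pos [0.2479 0.4908 0.2311] yaw 153.2 slide [-0.72, -0.422, -0.0088] roll -0.4778 F [0.5 0.2 0.6] g 0.0855 q [ 50.9  21.8  74.4   0.   83.9 -12.3]
```

```bash

python3 -m crank '{"slide":[[-0.36,-0.211,-0.009],[-0.36,-0.211,-0.009],[-0.36,-0.211,-0.009],[-0.36,-0.211,-0.009],[-0.36,-0.211,-0.009],[-0.36,-0.211,-0.009],[-0.36,-0.211,-0.009],[-0.36,-0.211,-0.009]],"roll":[-0.06,-0.12,-0.18,-0.24,-0.3,-0.36,-0.42,-0.478],"grip":[0,0,0,0,0,0,0,0]}' 30
python3 - <<'E'
from h import *
plan(w(BOX,(.132,.03,.24)),180.57)
E
```

```text
time_s: 1.05
position: [0.4655, 0.1529, 0.2401]
tool_rot: [[-1.0, -0.013, 0.0], [-0.013, 1.0, 0.0], [-0.0, 0.0, -1.0]]
ft_force: [1.0, 0.3, -0.1]
grip_width: -0.0001
t 1.05 pos [0.4655 0.1529 0.2401] yaw -179.28 slide [-0.2302, -0.3663, 0.0001] roll 0.0026 F [ 1.   0.3 -0.1] g -0.0001 q [  4.3  15.4  82.6   0.   82.1 -86.4]
```

```bash

python3 -m crank '{"slide":[[-0.23,-0.366,0],[-0.23,-0.366,0],[-0.23,-0.366,0],[-0.23,-0.366,0],[-0.23,-0.366,0],[-0.23,-0.366,0],[-0.23,-0.366,0],[-0.23,-0.366,0]],"roll":[0,0,0,0,0,0,0,0],"grip":[0,0,0,0,0,0,0,0]}'
python3 - <<'E'
from h import *
plan(w(BOX,(.132,.03,.24)),180.57)
p=snap('wrist','w1');p=snap('scene','s1')
E
```

```text
time_s: 1.85
position: [0.6817, -0.1835, 0.2398]
tool_rot: [[-1.0, -0.01, -0.0], [-0.01, 1.0, 0.0], [0.0, 0.0, -1.0]]
ft_force: [0.5, 0.7, 0.8]
grip_width: -0.0001
t 1.85 pos [ 0.6817 -0.1835  0.2398] yaw -179.43 slide [-0.0183, -0.0272, -0.0002] roll 0.0 F [0.5 0.7 0.8] g -0.0001 q [ -24.6   38.5   43.5    0.    98.  -115.2]
```

View pics/w1.png

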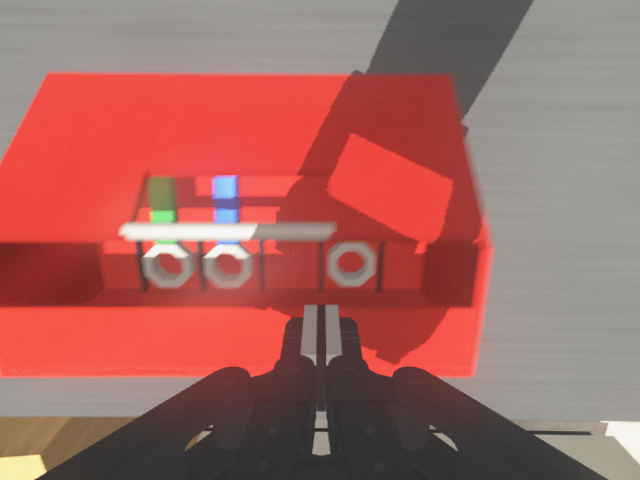

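View pics/s1.png

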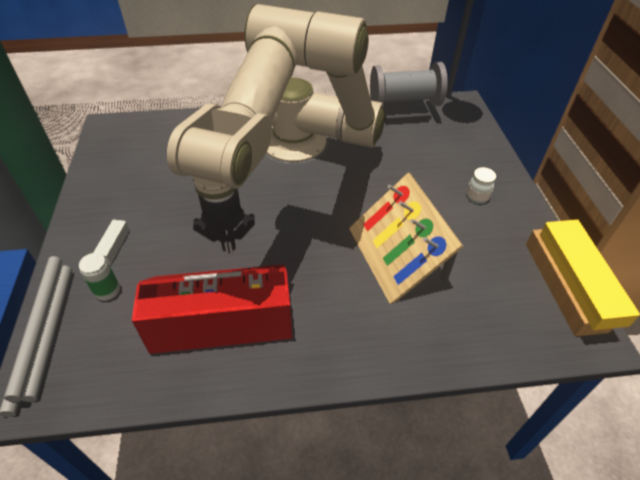

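```bash
python3 - <<'E'
from h import *
p=get_image('wrist')
X=[(.103,.068,.136),(.103,-.068,.136),(.155,-.164,.139),(.155,.164,.139),(.21,.17,.145),(0,.17,.0),(.175,.09,.028),(.175,-.03,.028),(.175,-.09,.028)]
print(np.round(proj(p,[w(BOX,x) for x in X])))
cv2.imwrite('pics/w1b.png',p['frame'][:,:,::-1])
plan(w(BOX,(.132,.03,.24)),180.57)
E
```

```text
[[343. 230.]
 [134. 231.]
 [  1. 306.]
 [483. 304.]
 [485. 377.]
 [451.  76.]
 [359. 270.]
 [235. 270.]
 [173. 271.]]
t 2.0 pos [ 0.6815 -0.1844  0.2376] yaw -179.59 slide [-0.0186, -0.0262, -0.0025] roll -0.0029 F [ 0.5  0.4 -0.6] g -0.0002 q [ -24.7   38.6   43.6   -0.    97.9 -115.1]
```

View pics/w1b.png

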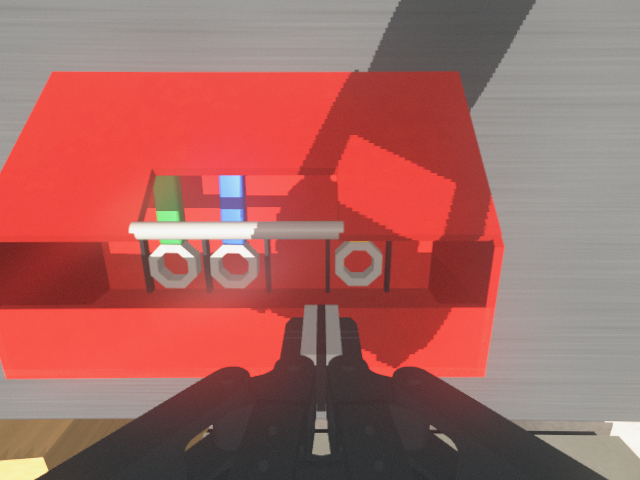

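```bash

python3 -m crank '{"slide":[[-0.0186,-0.026,0],[-0.0186,-0.026,0],[-0.0186,-0.026,0.03],[-0.0186,-0.026,0.06],[-0.0186,-0.026,0.09],[-0.0186,-0.026,0.12],[-0.0186,-0.026,0.132],[-0.0186,-0.026,0.132]],"roll":[0,0,0,0,0,0,0,0],"grip":[0,0,0,0,0,0,0,0]}'
python3 - <<'E'
from h import *
plan(w(BOX,(.132,.03,.105)),180.57)
E
```

```text
time_s: 2.8
position: [0.6992, -0.2062, 0.1069]
tool_rot: [[-1.0, -0.011, -0.003], [-0.011, 1.0, 0.001], [0.003, 0.001, -1.0]]
ft_force: [0.3, -0.1, -0.2]
grip_width: 0.0004
t 2.8 pos [ 0.6992 -0.2062  0.1069] yaw -179.36 slide [-0.001, -0.0043, 0.0019] roll 0.0011 F [ 0.3 -0.1 -0.2] g 0.0004 q [ -25.7   45.5   50.9    0.    83.7 -116.3]
```

```bash

python3 -m crank '{"slide":[[0.01,0,0],[0.02,0,-0.009],[0.03,0,-0.016],[0.04,0,-0.022],[0.05,0,-0.027],[0.06,0,-0.032],[0.07,0,-0.035],[0.08,0,-0.038]],"roll":[0,0,0,0,0,0,0,0],"grip":[0,0,0,0,0,0,0,0]}'
python3 -m crank '{"slide":[[0.012,0,-0.002],[0.024,0,-0.003],[0.036,0,-0.004],[0.048,0,-0.004],[0.06,0,-0.003],[0.072,0,-0.001],[0.085,0,0.001],[0.1,0,0.005]],"roll":[0,0,0,0,0,0,0,0],"grip":[0,0,0,0,0,0,0,0]}'
python3 - <<'E'
from h import *
plan(w(BOX,(-0.04,.03,.14)),180.57)
p=snap('wrist','w2');p=snap('scene','s2')
E
```

```text
time_s: 3.6
position: [0.6187, -0.2084, 0.146]
tool_rot: [[-1.0, -0.01, -0.001], [-0.01, 1.0, 0.0], [0.001, 0.0, -1.0]]
ft_force: [1.3, -1.2, 0.6]
grip_width: -0.0001
time_s: 4.4
position: [0.5183, -0.2091, 0.1404]
tool_rot: [[-1.0, -0.01, -0.002], [-0.01, 1.0, 0.001], [0.002, 0.001, -1.0]]
ft_force: [-0.6, -0.2, 0.9]
grip_width: -0.0001
t 4.4 pos [ 0.5183 -0.2091  0.1404] yaw -179.42 slide [-0.0099, -0.0032, 0.0003] roll 0.0002 F [-0.6 -0.2  0.9] g -0.0001 q [ -34.1   27.4   81.1   -0.    71.6 -124.7]
```

View pics/w2.png

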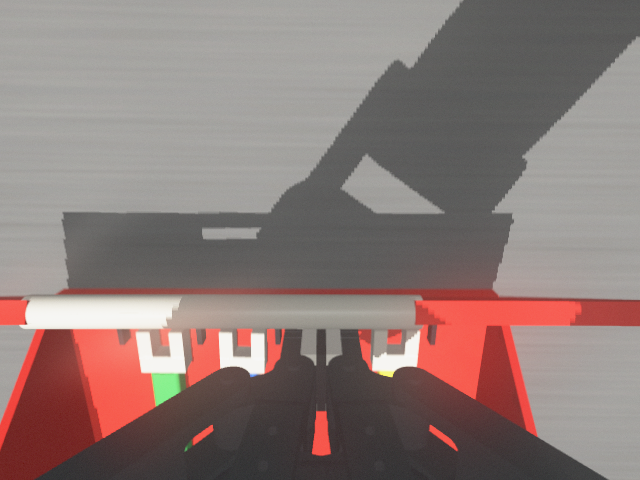

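View pics/s2.png

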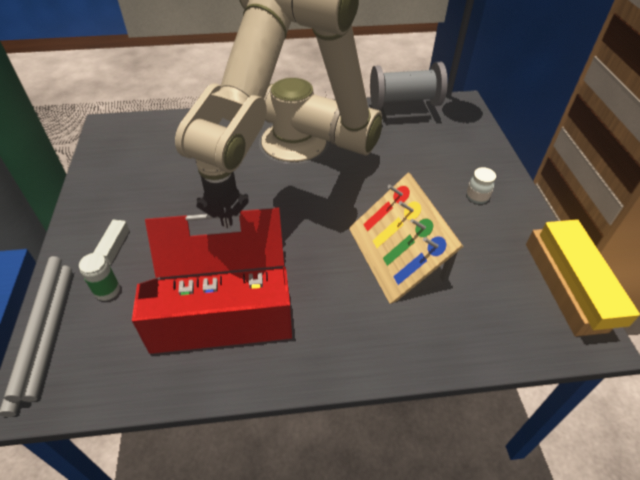

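```bash

python3 -m crank '{"slide":[[0.015,0,0.005],[0.03,0,0.01],[0.045,0,0.02],[0.055,0,0.02],[0.055,0,0.0],[0.055,0,-0.05],[0.055,0,-0.1],[0.055,0,-0.1]],"roll":[0,0,0,0,0,0,0,0],"grip":[0,0,0,0,0,0,0,0]}'
python3 -m crank '{"slide":[[0,0,0],[0,0,0],[0,0,0],[0,0,0],[0,0,0],[0,0,0],[0,0,0],[0,0,0]],"roll":[0,0,0,0,0,0,0,0],"grip":[0,0,0,0,0,0,0,0]}'
python3 - <<'E'
from h import *
plan(w(BOX,(-0.04,.03,.14)),180.57)
p=snap('wrist','w3');p=snap('scene','s3')
E
```

```text
time_s: 5.3
position: [0.4668, -0.2112, 0.2476]
tool_rot: [[-1.0, -0.01, 0.01], [-0.01, 1.0, -0.008], [-0.01, -0.008, -1.0]]
ft_force: [0.6, 0.5, -0.8]
grip_width: 0.0002
time_s: 6.1
position: [0.4649, -0.2099, 0.2409]
tool_rot: [[-1.0, -0.01, -0.0], [-0.01, 1.0, 0.0], [0.0, 0.0, -1.0]]
ft_force: [-0.7, 0.2, -0.1]
grip_width: 0.0002
t 6.1 pos [ 0.4649 -0.2099  0.2409] yaw -179.42 slide [-0.0634, -0.003, 0.1009] roll 0.0002 F [-0.7  0.2 -0.1] g 0.0002 q [ -37.6   17.4   79.5    0.    83.1 -128.2]
```

View pics/w3.png

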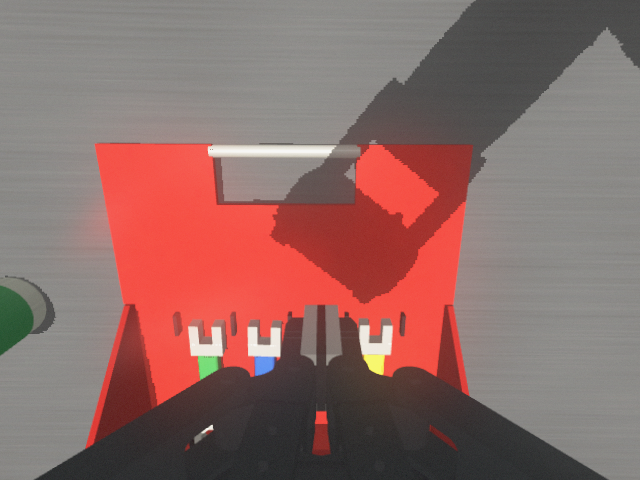

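View pics/s3.png

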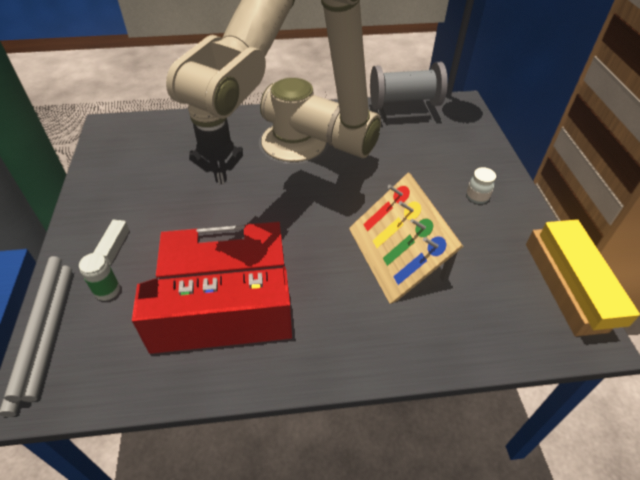

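```bash
python3 -m crank '{"slide":[[-0.045,0.01,0],[-0.09,0.02,0],[-0.12,0.03,0],[-0.15,0.045,0],[-0.2,0.061,0],[-0.2,0.061,0],[-0.2,0.061,0],[-0.2,0.061,0]],"roll":[0,0,0,0,0,0,0,0],"grip":[0.045,0.045,0.045,0.045,0.045,0.045,0.045,0.045]}'
python3 - <<'E'
from h import *
plan(w(BOX,(.105,.09,.2)),180.57)
p=snap('wrist','w4');s=snap('scene','s4');
X=[(-.154,.068,.022),(-.154,-.068,.022)]
print(proj(s,[w(BOX,x) for x in X]))
X=[(.170,y,.028) for y in (-.09,-.03,.09)]
print(proj(p,[w(BOX,x) for x in X]))
cv2.imwrite('pics/s4b.png',cv2.resize(s['frame'][180:360,110:320,::-1],None,fx=3.5,fy=3.3))
E
```

```text
time_s: 7.0
position: [0.6636, -0.1472, 0.2411]
tool_rot: [[-1.0, -0.01, -0.0], [-0.01, 1.0, -0.0], [0.0, -0.0, -1.0]]
ft_force: [0.2, -0.6, -0.4]
grip_width: 0.045
t 7.0 pos [ 0.6636 -0.1472  0.2411] yaw -179.44 slide [-0.0091, -0.0036, 0.0411] roll -0.0003 F [ 0.2 -0.6 -0.4] g 0.045 q [ -22.5   35.3   49.3   -0.    95.4 -113. ]
[[244.7941124  226.75912836]
 [196.72439405 230.96468762]]
[[135.61883513 280.43313051]
 [196.38037956 280.34435697]
 [317.17463185 280.24747836]]
```

View pics/w4.png

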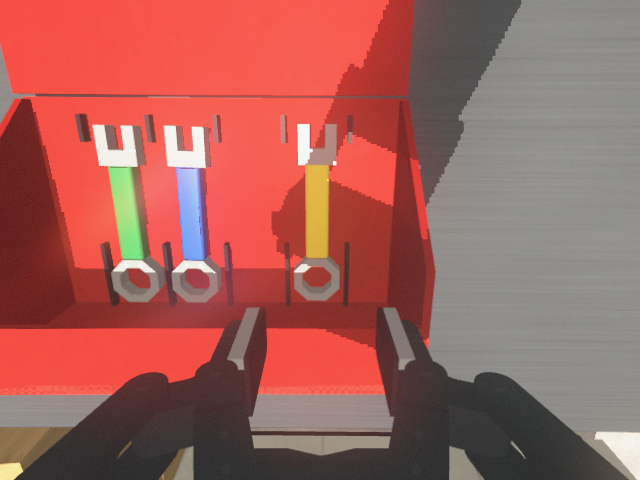

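View pics/s4b.png

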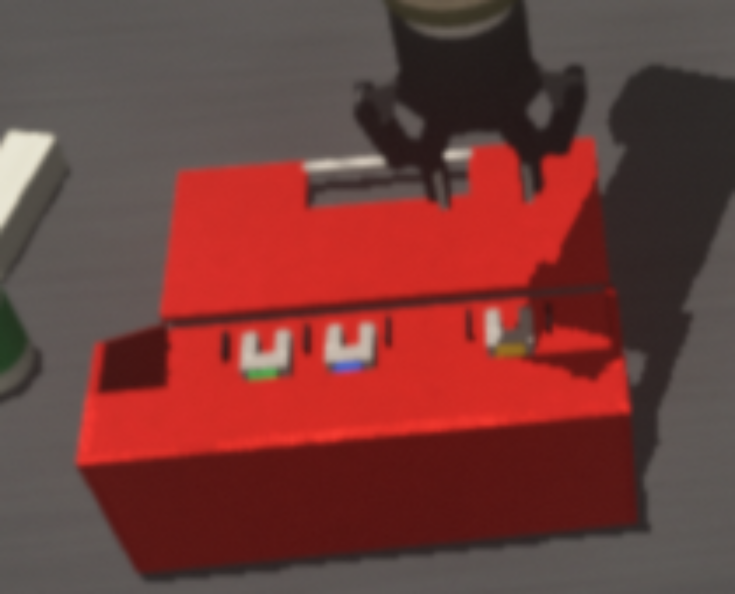

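```bash
cat >> h.py <<'E'
def spanner(p,eye,jaw,z=.028):
    # eye centre & mid jaw-tip pixel, on top face z ; returns world eye, dir yaw, in box frame
    E=onplane(p,[eye,jaw],z); d=E[0]-E[1]; yaw=np.degrees(np.arctan2(d[1],d[0])); 
    c,s=np.cos(BOX[2]),np.sin(BOX[2]); L=E[0,:2]-np.array(BOX[:2]); 
    print('eye w',np.round(E[0],4),'len',round(np.linalg.norm(d),4),'yaw',round(yaw,2),'box xy',np.round([c*L[0]+s*L[1],-s*L[0]+c*L[1]],4))
E
python3 - <<'E'
from h import *
p=get_image('wrist')
for e,j in [((138,280),(119,145)),((197,281),(187,147)),((317,279),(318,143))]: spanner(p,e,j)
E
```

```text
eye w [ 0.7392 -0.3284  0.028 ] len 0.1301 yaw -0.87 box xy [ 0.1697 -0.0883]
eye w [ 0.7398 -0.2701  0.028 ] len 0.1298 yaw -1.5 box xy [ 0.1709 -0.03  ]
eye w [ 0.7366 -0.1506  0.028 ] len 0.1312 yaw -0.05 box xy [0.1689 0.0895]
```

```bash
python3 -m crank '{"slide":[[-0.009,-0.004,0.02],[-0.009,-0.004,0.06],[-0.009,-0.004,0.1],[-0.009,-0.004,0.14],[-0.009,-0.004,0.17],[-0.009,-0.004,0.19],[-0.009,-0.004,0.2],[-0.009,-0.004,0.2]],"roll":[0,0,0,0,0,0,0,0],"grip":[0.045,0.045,0.045,0.045,0.045,0.045,0.045,0.045]}'
python3 - <<'E'
from h import *
plan(w(BOX,(.105,.0897,.015)),179.95)
p=snap('wrist','w5')
E
```

```text
time_s: 7.95
position: [0.6727, -0.1509, 0.0403]
tool_rot: [[-1.0, -0.01, -0.002], [-0.01, 1.0, 0.001], [0.002, 0.001, -1.0]]
ft_force: [-0.0, -0.8, 1.2]
grip_width: 0.0448
t 7.95 pos [ 0.6727 -0.1509  0.0403] yaw -179.45 slide [-0.0001, -0.0001, 0.0253] roll 0.0105 F [-0.  -0.8  1.2] g 0.0448 q [ -22.5   45.2   63.7   -0.    71.2 -113. ]
```

View pics/w5.png

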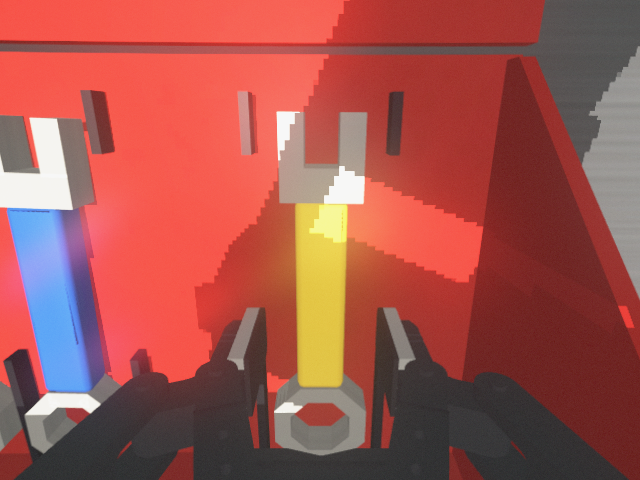

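```bash
python3 -m crank '{"slide":[[0,0,0.012],[0,0,0.02],[0,0,0.025],[0,0,0.025],[0,0,0.025],[0,0,0.025],[0,0,0.025],[0,0,0.025]],"roll":[0,0,0,0,0,0,0,0],"grip":[0.045,0.045,0.045,0.03,0.015,0.01,0.01,0.01]}' 60
python3 -m crank '{"slide":[[0,0,0],[0,0,-0.005],[0,0,-0.01],[0,0,-0.02],[0,0,-0.03],[0,0,-0.04],[0,0,-0.042],[0,0,-0.042]],"roll":[0,0,0,0,0,0,0,0],"grip":[0.01,0.01,0.01,0.01,0.01,0.01,0.01,0.01]}' 60
python3 - <<'E'
from h import *
plan(w(BOX,(.105,.0897,.015)),179.95)
p=snap('wrist','w6')
E
```

```text
time_s: 8.8
position: [0.6734, -0.1507, 0.0161]
tool_rot: [[-1.0, -0.01, 0.0], [-0.01, 1.0, -0.0], [-0.0, -0.0, -1.0]]
ft_force: [-0.9, 0.1, -0.9]
grip_width: 0.02
time_s: 9.6
position: [0.6735, -0.1508, 0.0586]
tool_rot: [[-1.0, -0.01, 0.001], [-0.01, 1.0, -0.0], [-0.001, -0.0, -1.0]]
ft_force: [-0.1, -0.0, -2.2]
grip_width: 0.0203
t 9.6 pos [ 0.6735 -0.1508  0.0586] yaw -179.41 slide [0.0008, -0.0002, 0.0436] roll 0.0111 F [-0.1 -0.  -2.2] g 0.0203 q [ -22.4   44.1   62.7    0.    73.2 -113. ]
```

View pics/w6.png

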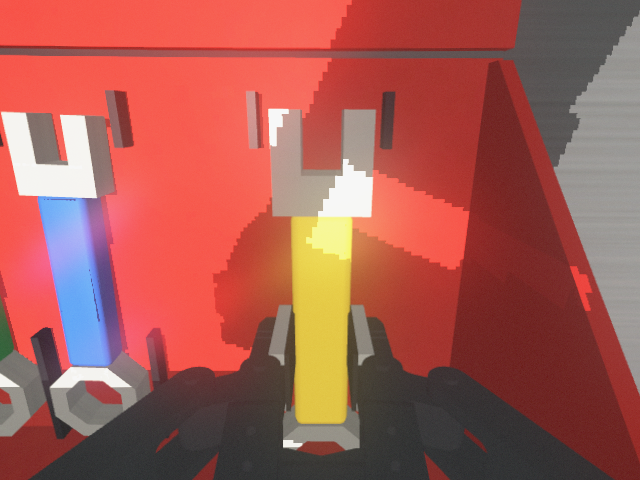

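```bash
python3 -m crank '{"slide":[[0.02,0,0],[0.04,0,0],[0.06,0,0],[0.08,0,0],[0.1,0,-0.02],[0.11,0,-0.06],[0.12,0,-0.1],[0.12,0,-0.14]],"roll":[0,0,0,0,0,0,0,0],"grip":[0.01,0.01,0.01,0.01,0.01,0.01,0.01,0.01]}'
python3 - <<'E'
from h import *
b=w(BRD,(-.0016,.033,.25)); a=np.radians(90)
plan(b-.0634*np.array([np.cos(a),np.sin(a),0]),270)
E
```

```text
time_s: 10.45
position: [0.552, -0.1518, 0.1991]
tool_rot: [[-1.0, -0.01, -0.002], [-0.01, 1.0, 0.001], [0.002, 0.001, -1.0]]
ft_force: [0.4, -0.6, -2.0]
grip_width: 0.0201
t 10.45 pos [ 0.552  -0.1518  0.1991] yaw -179.44 slide [0.0331, 0.3236, -0.0506] roll -1.5611 F [ 0.4 -0.6 -2. ] g 0.0201 q [ -27.2   25.5   73.8   -0.    80.8 -117.8]
```

```bash
python3 -m crank '{"slide":[[0.003,0.04,-0.05],[0.007,0.08,-0.05],[0.012,0.12,-0.05],[0.017,0.16,-0.05],[0.022,0.2,-0.05],[0.026,0.24,-0.05],[0.03,0.285,-0.05],[0.033,0.323,-0.05]],"roll":[0,-0.05,-0.1,-0.2,-0.3,-0.4,-0.5,-0.6],"grip":[0.01,0.01,0.01,0.01,0.01,0.01,0.01,0.01]}'
python3 -m crank '{"slide":[[0,0,0],[0,0,0],[0,0,0],[0,0,0],[0,0,0],[0,0,0],[0,0,0],[0,0,0]],"roll":[-0.14,-0.28,-0.42,-0.56,-0.7,-0.84,-0.94,-0.961],"grip":[0.01,0.01,0.01,0.01,0.01,0.01,0.01,0.01]}'
python3 - <<'E'
from h import *
b=w(BRD,(-.0016,.033,.25)); a=np.radians(90)
plan(b-.0634*np.array([np.cos(a),np.sin(a),0]),270)
for n in ['wrist','scene','top']: p=snap(n,n+'7')
E
```

```text
time_s: 11.25
position: [0.5162, 0.1727, 0.2476]
tool_rot: [[-0.817, -0.577, -0.001], [-0.577, 0.817, 0.0], [0.001, 0.001, -1.0]]
ft_force: [1.1, 0.5, -2.8]
grip_width: 0.0202
time_s: 12.05
position: [0.5076, 0.2126, 0.2455]
tool_rot: [[-0.059, -0.998, 0.007], [-0.998, 0.059, -0.031], [0.031, -0.008, -0.999]]
ft_force: [-0.5, -0.1, -1.3]
grip_width: 0.0201
t 12.05 pos [0.5076 0.2126 0.2455] yaw -93.4 slide [0.0407, -0.0106, -0.0031] roll -0.0593 F [-0.5 -0.1 -1.3] g 0.0201 q [  11.3   21.5   72.5   -1.8   86.  -165.2]
```

View pics/wrist7.png

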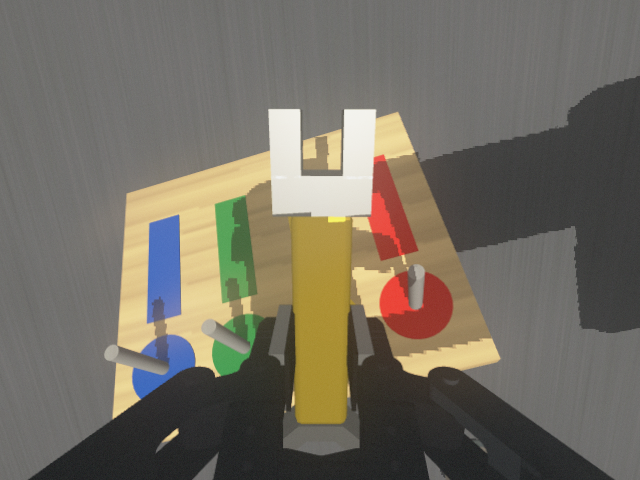

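View pics/scene7.png

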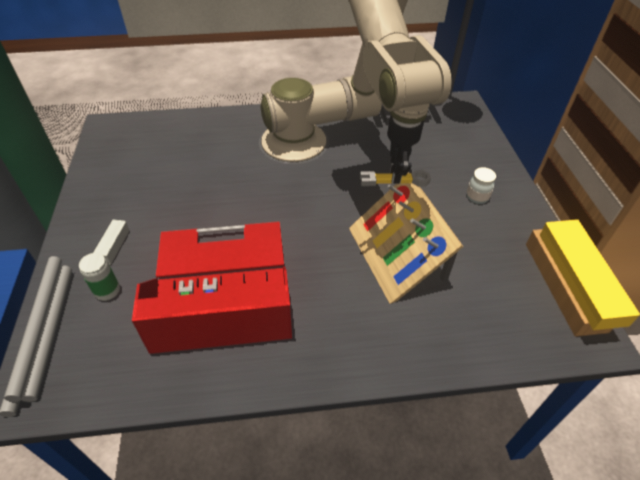

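```bash
python3 -m crank '{"slide":[[0,0,0],[0,0,0],[0,0,0],[0,0,0],[0,0,0],[0,0,0],[0,0,0],[0,0,0]],"roll":[0.08,0.16,0.175,0.175,0.175,0.175,0.175,0.175],"grip":[0.01,0.01,0.01,0.01,0.01,0.01,0.01,0.01]}'
python3 - <<'E'
from h import *
b=w(BRD,(-.0016,.033,.25)); a=np.radians(80)
plan(b-.0634*np.array([np.cos(a),np.sin(a),0]),260)
print(observe()['tool_rot'])
E
```

```text
time_s: 13.0
position: [0.5085, 0.211, 0.2461]
tool_rot: [[-0.235, -0.972, 0.008], [-0.972, 0.235, -0.031], [0.028, -0.015, -0.999]]
ft_force: [-0.6, -0.3, -2.1]
grip_width: 0.0202
t 13.0 pos [0.5085 0.211  0.2461] yaw -103.6 slide [0.0384, -0.0055, -0.0027] roll -0.0628 F [-0.6 -0.3 -2.1] g 0.0202 q [  11.1   21.4   72.5   -1.8   86.  -155.2]
[[-0.23503966 -0.97195515  0.00771694]
 [-0.97156832  0.23469865 -0.03116952]
 [ 0.02848422 -0.0148236  -0.99948432]]
```

```bash
cat >> h.py <<'E'
PEGY=dict(red=.099,yellow=.033,green=-.033,blue=-.099)
def eye(gx=.0634):
    o=observe(); return np.array(o['position'])+np.array(o['tool_rot'])@np.array([-gx,0,-.004])
def plan_eye(tb,yaw=None,gx=.0634):
    "tb: wanted eye centre in board frame"
    o=observe(); R=np.array(o['tool_rot']); e=eye(gx); t=w(BRD,tb)
    c,s=np.cos(BRD[2]),np.sin(BRD[2]); L=e[:2]-np.array(BRD[:2])
    print('t',round(o['time_s'],2),'eye board',np.round([c*L[0]+s*L[1],-s*L[0]+c*L[1],e[2]],4),'slide',np.round(R.T@(t-e),4),'yaw',np.round(np.degrees(np.arctan2(R[1,0],R[0,0])),1),'F',np.round(o['ft_force'],1),'g',round(o['grip_width'],4),'q',np.round(o['q'],1))
E
python3 - <<'E'
from h import *
p=snap('wrist','w8'); 
tips=[(-.0016,y,.1732) for y in(.099,.033,-.033,-.099)]
base=[(.0408,y,.1308) for y in(.099,.033,-.033,-.099)]
cor=[(-.09,.14,0),(-.09,-.14,0),(.0762,.14,.1662),(.0762,-.14,.1662)]
for n,q in ('tips',tips),('base',base),('cor',cor): print(n,np.round(proj(p,[w(BRD,x) for x in q]),0).tolist())
plan_eye((-.0016,.033,.22))
E
```

```text
tips [[420.0, 258.0], [320.0, 303.0], [227.0, 345.0], [141.0, 384.0]]
base [[429.0, 289.0], [346.0, 325.0], [269.0, 359.0], [196.0, 391.0]]
cor [[383.0, 100.0], [136.0, 228.0], [525.0, 331.0], [158.0, 479.0]]
t 13.05 eye board [0.0336 0.0172 0.2483] slide [ 0.0377 -0.0012  0.0294] yaw -103.6 F [-0.3 -0.2 -2.3] g 0.0203 q [  11.1   21.4   72.5   -1.8   86.  -155.2]
```

View pics/w8.png

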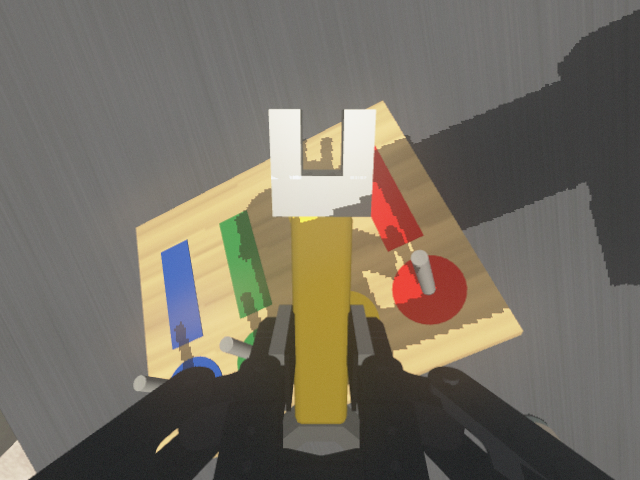

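```bash
python3 - <<'E'
from h import *
plan_eye((.008,.033,.2))
E
python3 -m crank '{"slide":[[0.028,-0.005,0],[0.028,-0.005,0.02],[0.028,-0.005,0.045],[0.028,-0.005,0.048],[0.028,-0.005,0.048],[0.028,-0.005,0.048],[0.028,-0.005,0.048],[0.028,-0.005,0.048]],"roll":[0,0,0,0,0,0,0,0],"grip":[0.01,0.01,0.01,0.01,0.01,0.01,0.01,0.01]}'
python3 - <<'E'
from h import *
plan_eye((.008,.033,.165))
p=snap('scene','s9'); cv2.imwrite('pics/s9b.png',cv2.resize(p['frame'][130:310,330:490,::-1],None,fx=3.3,fy=3.3,interpolation=cv2.INTER_CUBIC))
E
```

```text
t 13.05 eye board [0.0336 0.0172 0.2483] slide [0.0286 0.0034 0.0491] yaw -103.6 F [-0.3 -0.2 -2.3] g 0.0203 q [  11.1   21.4   72.5   -1.8   86.  -155.2]
time_s: 13.85
position: [0.5073, 0.1812, 0.1997]
tool_rot: [[-0.235, -0.972, 0.009], [-0.972, 0.235, -0.031], [0.028, -0.016, -0.999]]
ft_force: [0.1, 0.1, -1.0]
grip_width: 0.0203
t 13.85 eye board [0.0049 0.025  0.202 ] slide [-0.0003  0.0092  0.0368] yaw -103.6 F [ 0.1  0.1 -1. ] g 0.0203 q [   8.    22.2   79.2   -1.9   78.3 -158.1]
```

View pics/s9b.png

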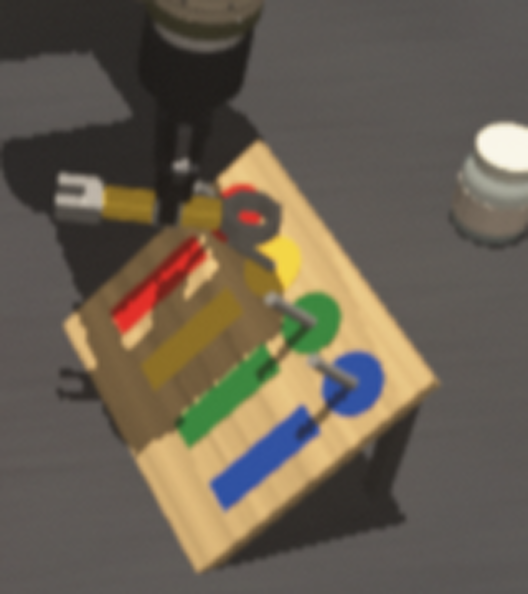

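```bash
python3 -m crank '{"slide":[[0,0.008,0],[0,0.009,0.008],[0,0.009,0.014],[0,0.009,0.02],[0,0.009,0.025],[0,0.009,0.03],[0,0.009,0.034],[0,0.009,0.034]],"roll":[0,0,0,0,0,0,0,0],"grip":[0.01,0.01,0.01,0.01,0.01,0.01,0.01,0.01]}'
python3 - <<'E'
from h import *
plan_eye((.008,.033,.164))
p=snap('scene','s10'); cv2.imwrite('pics/s10b.png',cv2.resize(p['frame'][160:260,360:460,::-1],None,fx=6,fy=6,interpolation=cv2.INTER_CUBIC))
E
```

```text
time_s: 14.7
position: [0.4984, 0.1821, 0.1643]
tool_rot: [[-0.235, -0.972, 0.007], [-0.971, 0.235, -0.031], [0.029, -0.014, -0.999]]
ft_force: [-0.6, -0.2, -1.1]
grip_width: 0.0201
t 14.7 eye board [0.0077 0.0334 0.1665] slide [-0.0006 -0.0002  0.0024] yaw -103.6 F [-0.6 -0.2 -1.1] g 0.0201 q [   8.2   23.4   83.6   -1.9   72.8 -157.6]
```

View pics/s10b.png

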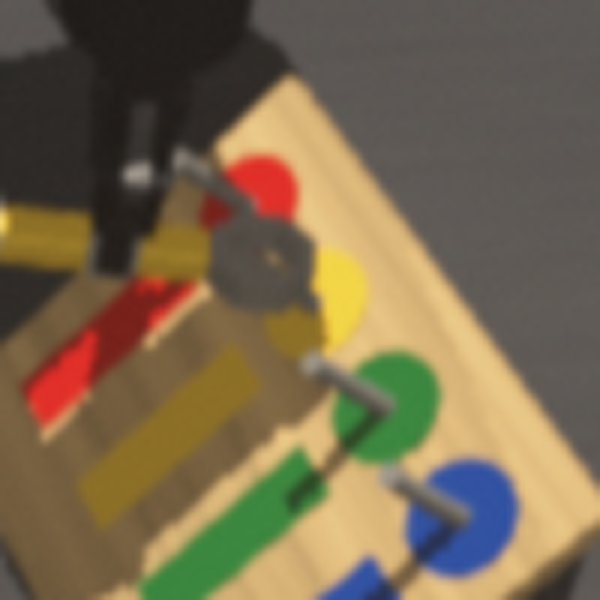

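```bash
python3 -m crank '{"slide":[[0,0,0],[0,0,0.002],[0,0,0.004],[0,0,0.006],[0,0,0.008],[0,0,0.01],[0,0,0.012],[0,0,0.014]],"roll":[0,0,0,0,0,0,0,0],"grip":[0.01,0.01,0.01,0.01,0.01,0.01,0.01,0.01]}' 25
python3 - <<'E'
from h import *
plan_eye((.008,.033,.164))
p=snap('scene','s11'); cv2.imwrite('pics/s11b.png',cv2.resize(p['frame'][160:260,360:460,::-1],None,fx=6,fy=6,interpolation=cv2.INTER_CUBIC))
p=snap('wrist','w11')
E
```

```text
time_s: 15.55
position: [0.4986, 0.1835, 0.1513]
tool_rot: [[-0.235, -0.972, 0.008], [-0.972, 0.234, -0.027], [0.024, -0.015, -1.0]]
ft_force: [-3.7, 11.0, 4.9]
grip_width: 0.0203
t 15.55 eye board [0.0091 0.033  0.1537] slide [ 0.0012 -0.0006 -0.0102] yaw -103.6 F [-3.7 11.   4.9] g 0.0203 q [   8.2   24.2   84.7   -1.7   70.8 -157.6]
```

View pics/s11b.png

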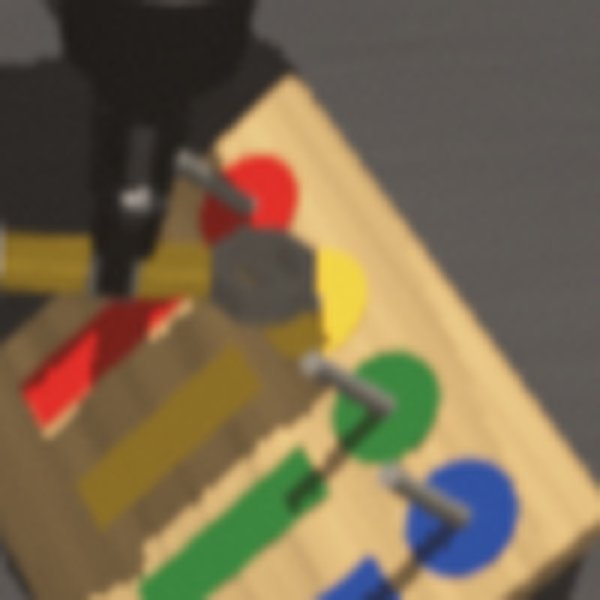

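View pics/w11.png

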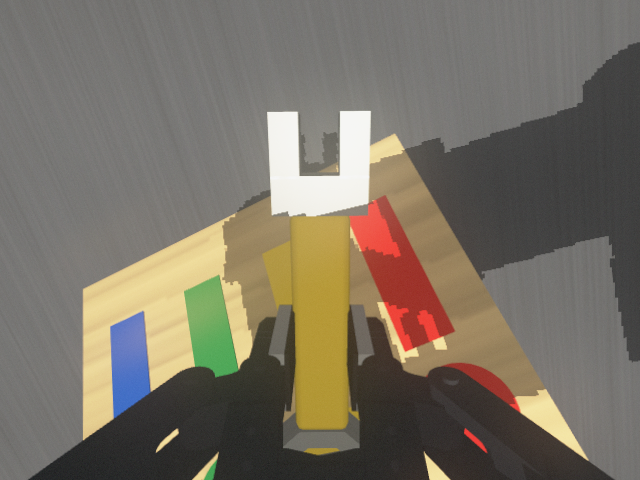

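```bash
python3 -m crank '{"slide":[[-0.003,0.0015,0.001],[-0.0045,0.002,0.004],[-0.006,0.003,0.007],[-0.0075,0.004,0.01],[-0.009,0.0045,0.013],[-0.01,0.005,0.015],[-0.011,0.0055,0.017],[-0.012,0.006,0.019]],"roll":[0,0,0,0,0,0,0,0],"grip":[0.01,0.01,0.01,0.01,0.01,0.01,0.01,0.01]}' 25
python3 - <<'E'
from h import *
plan_eye((.008,.033,.164))
p=snap('scene','s12'); cv2.imwrite('pics/s12b.png',cv2.resize(p['frame'][160:260,360:460,::-1],None,fx=6,fy=6,interpolation=cv2.INTER_CUBIC))
p=snap('wrist','w12')
E
```

```text
time_s: 16.45
position: [0.496, 0.1944, 0.1314]
tool_rot: [[-0.235, -0.972, 0.008], [-0.971, 0.235, -0.031], [0.028, -0.015, -0.999]]
ft_force: [-0.1, 1.8, 5.6]
grip_width: 0.0203
t 16.45 eye board [0.0202 0.033  0.1336] slide [ 0.0117 -0.0059 -0.03  ] yaw -103.6 F [-0.1  1.8  5.6] g 0.0203 q [   9.6   25.7   86.    -2.    68.1 -156.1]
```

View pics/s12b.png

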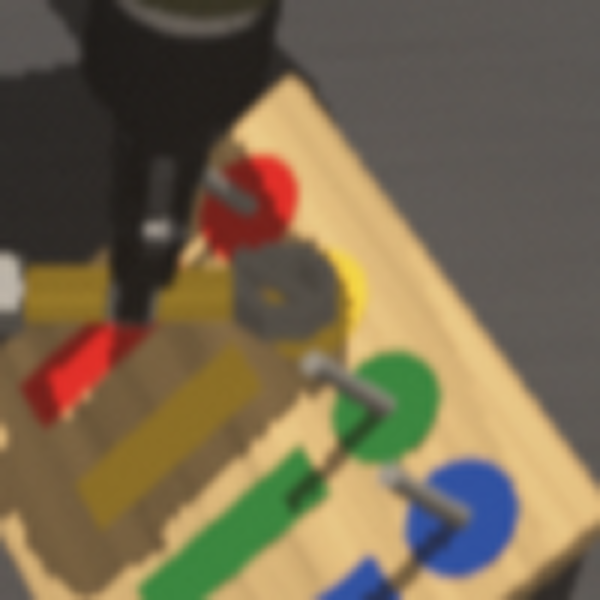

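View pics/w12.png

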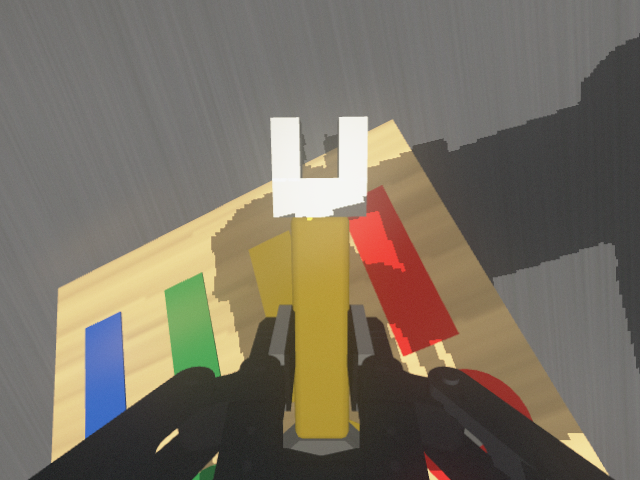

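```bash
python3 -m crank '{"slide":[[-0.002,0.001,0.002],[-0.003,0.0015,0.004],[-0.0045,0.002,0.006],[-0.006,0.003,0.008],[-0.007,0.0035,0.011],[-0.008,0.004,0.014],[-0.009,0.0045,0.016],[-0.009,0.0045,0.016]],"roll":[0,0,0,0,0,0,0,0],"grip":[0.01,0.01,0.01,0.01,0.01,0.01,0.01,0.01]}' 25
python3 - <<'E'
from h import *
plan_eye((.008,.033,.164))
p=snap('scene','s13'); cv2.imwrite('pics/s13b.png',cv2.resize(p['frame'][160:260,360:460,::-1],None,fx=6,fy=6,interpolation=cv2.INTER_CUBIC))
E
```

```text
time_s: 17.35
position: [0.4978, 0.2003, 0.1164]
tool_rot: [[-0.237, -0.971, 0.017], [-0.971, 0.236, -0.036], [0.031, -0.025, -0.999]]
ft_force: [16.7, -14.7, 5.8]
grip_width: 0.02
t 17.35 eye board [0.0256 0.0299 0.1185] slide [ 0.0185 -0.0062 -0.0448] yaw -103.7 F [ 16.7 -14.7   5.8] g 0.02 q [  10.4   26.9   86.7   -2.4   65.8 -155. ]
```

View pics/s13b.png

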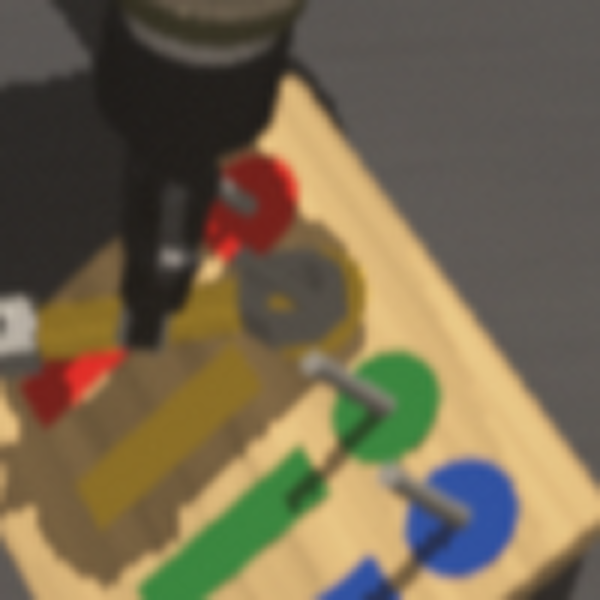

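```bash
python3 -m crank '{"slide":[[0.001,-0.004,0],[0.002,-0.008,0],[0.002,-0.008,0],[0.002,-0.008,0],[0.002,-0.008,0],[0.002,-0.008,0],[0.002,-0.008,0],[0.002,-0.008,0]],"roll":[0,0,0,0,0,0,0,0],"grip":[0.01,0.01,0.01,0.034,0.034,0.034,0.034,0.034]}' 25
python3 - <<'E'
from h import *
plan_eye((.008,.033,.164))
p=snap('scene','s14'); cv2.imwrite('pics/s14b.png',cv2.resize(p['frame'][160:260,360:460,::-1],None,fx=6,fy=6,interpolation=cv2.INTER_CUBIC))
p=snap('wrist','w14')
E
```

```text
time_s: 18.2
position: [0.505, 0.1989, 0.1173]
tool_rot: [[-0.237, -0.971, 0.018], [-0.971, 0.236, -0.032], [0.027, -0.025, -0.999]]
ft_force: [13.5, -1.7, 12.1]
grip_width: 0.034
t 18.2 eye board [0.0226 0.0232 0.1196] slide [ 0.0186  0.0012 -0.0439] yaw -103.7 F [13.5 -1.7 12.1] g 0.034 q [   9.9   27.3   85.8   -2.1   66.2 -155.5]
```

View pics/s14b.png

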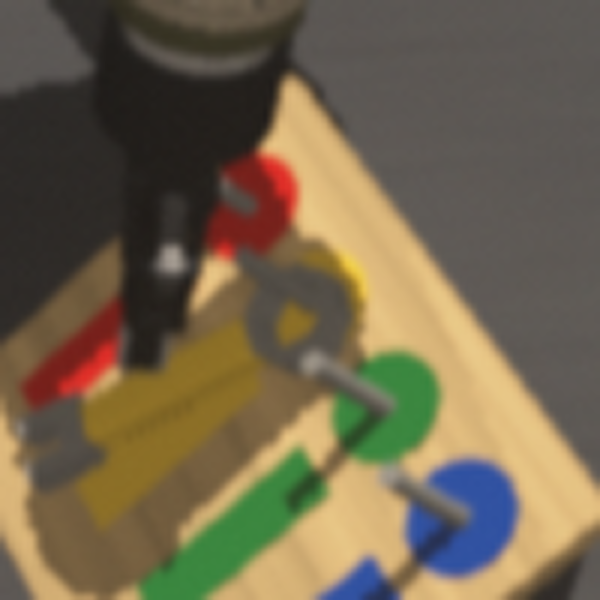

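View pics/w14.png

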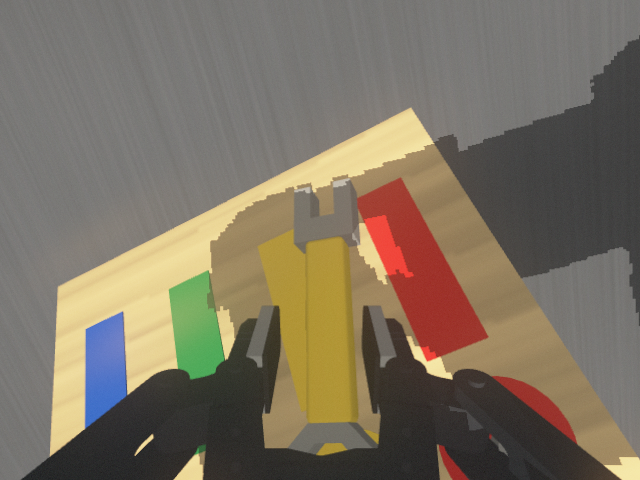

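```bash
python3 -m crank '{"slide":[[0.004,-0.003,0],[0.006,-0.004,-0.006],[0.006,-0.004,-0.02],[0.006,-0.004,-0.04],[0.006,-0.004,-0.06],[0.006,-0.004,-0.08],[0.006,-0.004,-0.1],[0.006,-0.004,-0.12]],"roll":[0,0,0,0,0,0,0,0],"grip":[0.034,0.034,0.034,0.034,0.034,0.034,0.034,0.034]}' 25
python3 - <<'E'
from h import *
plan_eye((.008,.033,.164))
p=snap('scene','s15'); cv2.imwrite('pics/s15b.png',cv2.resize(p['frame'][160:260,360:460,::-1],None,fx=6,fy=6,interpolation=cv2.INTER_CUBIC))
p=snap('wrist','w15')
E
```

```text
time_s: 19.1
position: [0.5019, 0.1961, 0.2359]
tool_rot: [[-0.236, -0.972, 0.006], [-0.971, 0.235, -0.033], [0.03, -0.013, -0.999]]
ft_force: [-0.1, 0.2, -0.2]
grip_width: 0.0342
t 19.1 eye board [0.0206 0.0268 0.238 ] slide [0.0118 0.0009 0.0744] yaw -103.6 F [-0.1  0.2 -0.2] g 0.0342 q [   9.7   20.7   75.4   -1.9   84.  -156.5]
```

View pics/s15b.png

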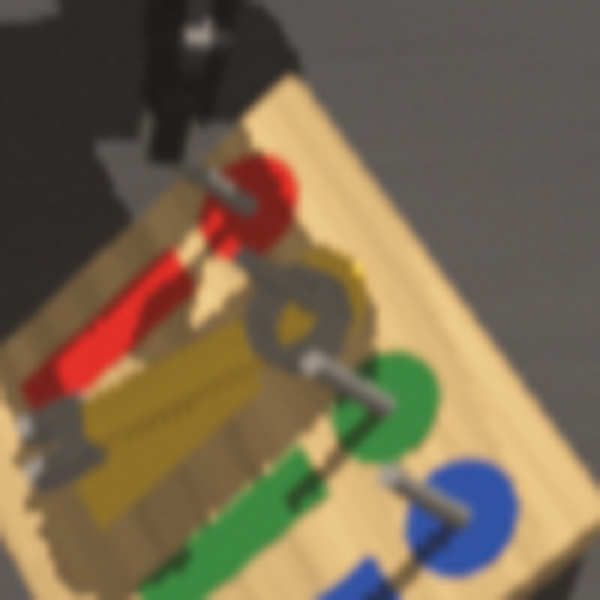

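View pics/w15.png

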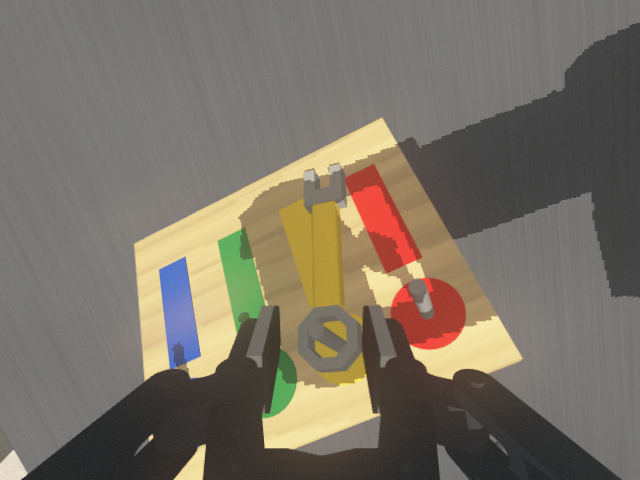

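```bash
python3 - <<'E'
from h import *
plan(w(BOX,(.06,-.03,.24)),179.5)
E
```

```text
t 19.2 pos [0.503  0.1964 0.2375] yaw -103.63 slide [0.4247, -0.2323, 0.0136] roll 1.3416 F [-0.6 -0.2  0.3] g 0.0339 q [   9.7   20.6   75.2   -1.9   83.9 -156.5]
```

```bash
python3 -m crank '{"slide":[[0.035,-0.02,-0.01],[0.075,-0.04,-0.01],[0.115,-0.062,-0.01],[0.155,-0.085,-0.005],[0.195,-0.107,0],[0.235,-0.128,0],[0.275,-0.15,0.005],[0.315,-0.172,0.01]],"roll":[0.14,0.28,0.42,0.56,0.7,0.84,0.98,1.12],"grip":[0.045,0.045,0.045,0.045,0.045,0.045,0.045,0.045]}' 60
python3 - <<'E'
from h import *
plan(w(BOX,(.06,-.03,.24)),179.5)
E
```

```text
time_s: 20.0
position: [0.5952, -0.1521, 0.2354]
tool_rot: [[-0.979, -0.206, 0.005], [-0.206, 0.978, -0.031], [0.001, -0.031, -1.0]]
ft_force: [0.4, 0.5, 0.6]
grip_width: 0.045
t 20.0 pos [ 0.5952 -0.1521  0.2354] yaw -168.13 slide [-0.0085, -0.1236, -0.0008] roll 0.2159 F [0.4 0.5 0.6] g 0.045 q [ -24.7   27.9   63.5   -1.5   87.6 -126.6]
```

```bash
python3 -m crank '{"slide":[[-0.002,-0.03,0],[-0.005,-0.07,0],[-0.008,-0.11,0],[-0.008,-0.124,0],[-0.008,-0.124,0],[-0.008,-0.124,0],[-0.008,-0.124,0],[-0.008,-0.124,0]],"roll":[0.1,0.2,0.216,0.216,0.216,0.216,0.216,0.216],"grip":[0.045,0.045,0.045,0.045,0.045,0.045,0.045,0.045]}' 60
python3 - <<'E'
from h import *
plan(w(BOX,(.105,-.03,.04)),179.5)
p=snap('wrist','w16')
E
```

```text
time_s: 20.8
position: [0.6297, -0.2684, 0.2412]
tool_rot: [[-1.0, 0.002, 0.008], [0.001, 1.0, -0.031], [-0.008, -0.031, -0.999]]
ft_force: [-0.3, 0.6, 0.3]
grip_width: 0.0449
t 20.8 pos [ 0.6297 -0.2684  0.2412] yaw 179.93 slide [-0.0427, 0.0039, 0.2015] roll 0.0075 F [-0.3  0.6  0.3] g 0.0449 q [ -32.5   35.3   49.3   -1.3   94.  -122.5]
```

View pics/w16.png

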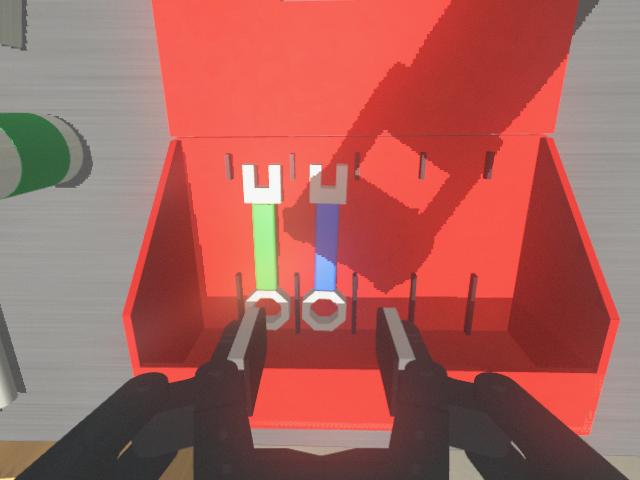

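```bash
python3 - <<'E'
from h import *
p=get_image('wrist')
spanner(p,(324,310),(328,166)); spanner(p,(268,309),(263,166))
E
```

```text
eye w [ 0.7392 -0.2721  0.028 ] len 0.146 yaw -1.36 box xy [ 0.1703 -0.032 ]
eye w [ 0.7389 -0.3297  0.028 ] len 0.1455 yaw -0.89 box xy [ 0.1694 -0.0896]
```

```bash
python3 - <<'E'
from h import *
plan((.673,-.2705,.0165),178.8)
E
```

```text
t 20.9 pos [ 0.6297 -0.2687  0.2413] yaw 179.91 slide [-0.0415, 0.0053, 0.2251] roll 0.0194 F [-0.2  0.3 -0.2] g 0.0449 q [ -32.5   35.3   49.3   -1.3   94.  -122.5]
```

```bash
python3 -m crank '{"slide":[[-0.0415,0.001,0.03],[-0.0415,0.002,0.07],[-0.0415,0.003,0.11],[-0.0415,0.004,0.15],[-0.0415,0.005,0.18],[-0.0415,0.0053,0.195],[-0.0415,0.0053,0.2],[-0.0415,0.0053,0.2]],"roll":[0.02,0.02,0.02,0.02,0.02,0.02,0.02,0.02],"grip":[0.045,0.045,0.045,0.045,0.045,0.045,0.045,0.045]}' 60
python3 - <<'E'
from h import *
plan((.673,-.2705,.0165),178.8)
p=snap('wrist','w17')
E
```

```text
time_s: 21.7
position: [0.6732, -0.2707, 0.0421]
tool_rot: [[-1.0, 0.023, 0.009], [0.022, 0.999, -0.032], [-0.009, -0.032, -0.999]]
ft_force: [-0.5, 0.1, 0.2]
grip_width: 0.045
t 21.7 pos [ 0.6732 -0.2707  0.0421] yaw 178.72 slide [0.0004, 0.001, 0.0256] roll -0.0014 F [-0.5  0.1  0.2] g 0.045 q [ -30.8   47.9   57.1   -1.4   73.6 -119.1]
```

View pics/w17.png

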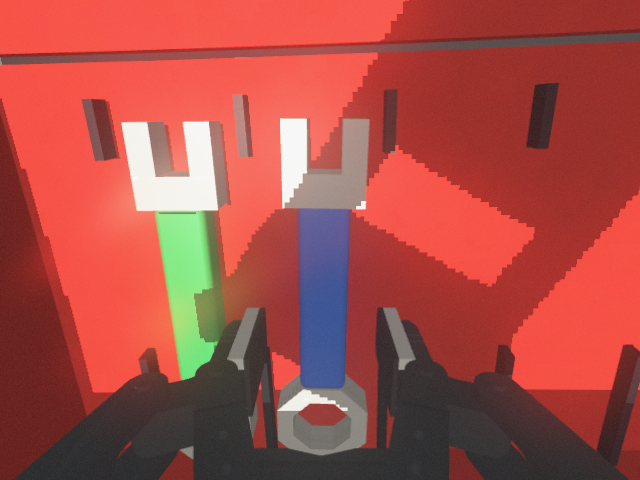

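```bash
python3 -m crank '{"slide":[[0,0.001,0.012],[0,0.001,0.02],[0,0.001,0.0255],[0,0.001,0.0255],[0,0.001,0.0255],[0,0.001,0.0255],[0,0.001,0.0255],[0,0.001,0.0255]],"roll":[0,0,0,0,0,0,0,0],"grip":[0.045,0.045,0.045,0.03,0.015,0.01,0.01,0.01]}' 60
python3 -m crank '{"slide":[[0,0,0],[0,0,-0.005],[0,0,-0.01],[0,0,-0.02],[0,0,-0.03],[0,0,-0.04],[0,0,-0.042],[0,0,-0.042]],"roll":[0,0,0,0,0,0,0,0],"grip":[0.01,0.01,0.01,0.01,0.01,0.01,0.01,0.01]}' 60
python3 - <<'E'
from h import *
plan((.673,-.2705,.0165),178.8)
p=snap('wrist','w18')
E
```

```text
time_s: 22.55
position: [0.673, -0.2704, 0.0158]
tool_rot: [[-1.0, 0.023, 0.008], [0.022, 0.999, -0.031], [-0.008, -0.031, -0.999]]
ft_force: [-0.1, -0.2, -1.2]
grip_width: 0.0203
time_s: 23.35
position: [0.6728, -0.2691, 0.0584]
tool_rot: [[-1.0, 0.023, 0.009], [0.022, 0.999, -0.032], [-0.009, -0.032, -0.999]]
ft_force: [0.7, -0.3, -1.3]
grip_width: 0.0206
t 23.35 pos [ 0.6728 -0.2691  0.0584] yaw 178.71 slide [0.0002, -0.0, 0.042] roll -0.0015 F [ 0.7 -0.3 -1.3] g 0.0206 q [ -30.7   46.9   56.4   -1.4   75.3 -119. ]
```

View pics/w18.png

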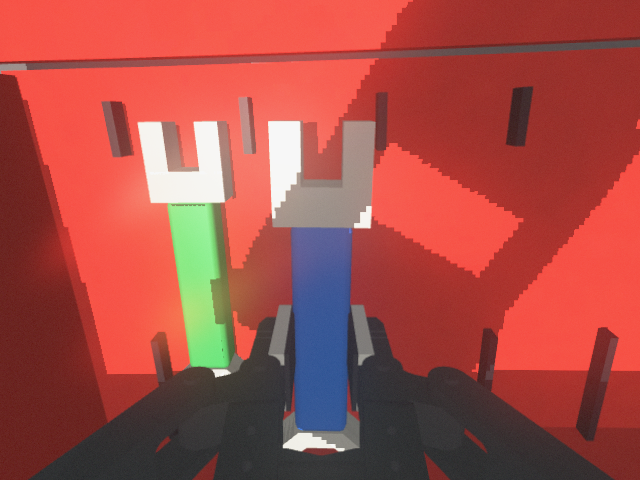

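```bash
python3 -m crank '{"slide":[[0.02,0,0],[0.04,0,0],[0.06,0,0],[0.08,0,0],[0.1,0,-0.02],[0.11,0,-0.06],[0.12,0,-0.1],[0.12,0,-0.14]],"roll":[0,0,0,0,0,0,0,0],"grip":[0.01,0.01,0.01,0.01,0.01,0.01,0.01,0.01]}'
python3 - <<'E'
from h import *
a=np.radians(79)
e=w(BRD,(.008,-.099,.24)); plan(e-.066*np.array([np.cos(a),np.sin(a),0]),259)
E
```

```text
time_s: 24.2
position: [0.5503, -0.2618, 0.1978]
tool_rot: [[-1.0, 0.023, 0.006], [0.023, 0.999, -0.03], [-0.007, -0.03, -1.0]]
ft_force: [1.0, -0.4, -1.5]
grip_width: 0.0204
t 24.2 pos [ 0.5503 -0.2618  0.1978] yaw 178.67 slide [-0.0687, 0.471, -0.056] roll -1.402 F [ 1.  -0.4 -1.5] g 0.0204 q [ -36.    28.7   68.5   -1.2   81.5 -124.5]
```

```bash
python3 -m crank '{"slide":[[-0.01,0.04,-0.035],[-0.018,0.08,-0.056],[-0.025,0.125,-0.056],[-0.033,0.17,-0.056],[-0.04,0.215,-0.056],[-0.048,0.26,-0.056],[-0.056,0.305,-0.056],[-0.063,0.35,-0.056]],"roll":[0,-0.05,-0.1,-0.15,-0.2,-0.25,-0.3,-0.35],"grip":[0.01,0.01,0.01,0.01,0.01,0.01,0.01,0.01]}'
python3 - <<'E'
from h import *
a=np.radians(79)
e=w(BRD,(.008,-.099,.24)); plan(e-.066*np.array([np.cos(a),np.sin(a),0]),259)
E
```

```text
time_s: 25.0
position: [0.6221, 0.0899, 0.2417]
tool_rot: [[-0.946, -0.323, 0.007], [-0.323, 0.946, -0.031], [0.004, -0.032, -0.999]]
ft_force: [0.7, 0.3, -0.9]
grip_width: 0.0203
t 25.0 pos [0.6221 0.0899 0.2417] yaw -161.13 slide [-0.0457, 0.1102, -0.0019] roll -1.0495 F [ 0.7  0.3 -0.9] g 0.0203 q [  -1.8   29.5   59.7   -1.8   90.3 -110.7]
```

```bash
python3 -m crank '{"slide":[[-0.02,0.04,0],[-0.04,0.085,0],[-0.0457,0.11,0],[-0.0457,0.11,0],[-0.0457,0.11,0],[-0.0457,0.11,0],[-0.0457,0.11,0],[-0.0457,0.11,0]],"roll":[-0.08,-0.2,-0.34,-0.48,-0.62,-0.76,-0.9,-1.04],"grip":[0.01,0.01,0.01,0.01,0.01,0.01,0.01,0.01]}'
python3 - <<'E'
from h import *
plan_eye((.008,-.099,.2),gx=.066)
p=snap('wrist','w19')
tips=[(-.0016,y,.1732) for y in(.099,.033,-.033,-.099)]
print(np.round(proj(p,[w(BRD,x) for x in tips]),0).tolist())
E
```

```text
time_s: 25.8
position: [0.6299, 0.2069, 0.2379]
tool_rot: [[-0.196, -0.981, 0.006], [-0.98, 0.196, -0.031], [0.03, -0.012, -0.999]]
ft_force: [-0.1, -0.2, -2.3]
grip_width: 0.0202
t 25.8 eye board [ 0.0059 -0.099   0.24  ] slide [-0.0031  0.0014  0.0399] yaw -101.3 F [-0.1 -0.2 -2.3] g 0.0202 q [   8.7   33.6   53.    -1.8   93.3 -160.1]
[[648.0, 234.0], [528.0, 279.0], [418.0, 321.0], [317.0, 360.0]]
```

View pics/w19.png

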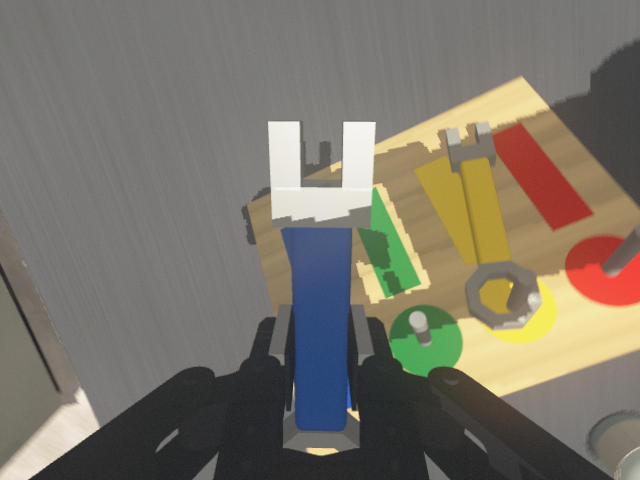

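```bash
python3 - <<'E'
from h import *
plan_eye((.0078,-.099,.166),gx=.066)
E
```

```text
t 25.85 eye board [ 0.006  -0.0986  0.24  ] slide [-0.004   0.0013  0.0739] yaw -100.9 F [-0.4  0.  -2.6] g 0.0202 q [   8.7   33.6   53.    -1.8   93.3 -160.5]
```

```bash
python3 -m crank '{"slide":[[-0.002,0.001,0.02],[-0.003,0.001,0.04],[-0.003,0.001,0.048],[-0.0035,0.001,0.054],[-0.0035,0.001,0.06],[-0.004,0.001,0.066],[-0.004,0.001,0.072],[-0.004,0.001,0.074]],"roll":[0,0,0,0,0,0,0,0],"grip":[0.01,0.01,0.01,0.01,0.01,0.01,0.01,0.01]}'
python3 - <<'E'
from h import *
plan_eye((.0078,-.099,.166),gx=.066)
p=snap('scene','s20'); cv2.imwrite('pics/s20b.png',cv2.resize(p['frame'][180:280,370:470,::-1],None,fx=6,fy=6,interpolation=cv2.INTER_CUBIC))
E
```

```text
time_s: 26.65
position: [0.6303, 0.2086, 0.164]
tool_rot: [[-0.202, -0.979, 0.007], [-0.979, 0.202, -0.031], [0.029, -0.013, -0.999]]
ft_force: [0.6, 0.8, -1.8]
grip_width: 0.0201
t 26.65 eye board [ 0.0073 -0.1002  0.166 ] slide [0.0001 0.0013 0.    ] yaw -101.7 F [ 0.6  0.8 -1.8] g 0.0201 q [   8.8   36.2   60.3   -1.8   83.4 -159.3]
```

View pics/s20b.png

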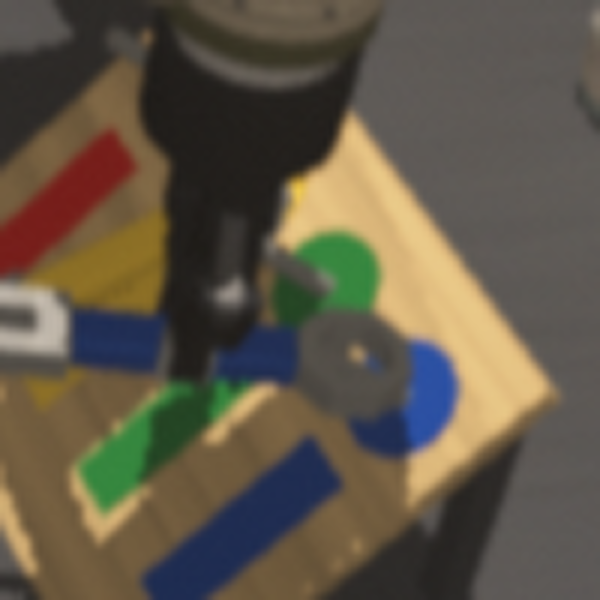

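```bash
python3 -m crank '{"slide":[[0,0,0],[0,0,0.002],[0,0,0.004],[0,0,0.006],[0,0,0.008],[0,0,0.01],[0,0,0.012],[0,0,0.013]],"roll":[0,0,0,0,0,0,0,0],"grip":[0.01,0.01,0.01,0.01,0.01,0.01,0.01,0.01]}' 25
python3 -m crank '{"slide":[[-0.003,0.0015,0.001],[-0.0045,0.002,0.004],[-0.006,0.003,0.007],[-0.0075,0.0035,0.01],[-0.009,0.004,0.013],[-0.01,0.0045,0.015],[-0.011,0.005,0.017],[-0.012,0.0055,0.019]],"roll":[0,0,0,0,0,0,0,0],"grip":[0.01,0.01,0.01,0.01,0.01,0.01,0.01,0.01]}' 25
python3 - <<'E'
from h import *
plan_eye((.0202,-.099,.1336),gx=.066)
p=snap('scene','s21'); cv2.imwrite('pics/s21b.png',cv2.resize(p['frame'][180:280,370:470,::-1],None,fx=6,fy=6,interpolation=cv2.INTER_CUBIC))
E
```

```text
time_s: 27.5
position: [0.6309, 0.2095, 0.152]
tool_rot: [[-0.202, -0.979, 0.01], [-0.979, 0.201, -0.029], [0.026, -0.015, -1.0]]
ft_force: [-1.1, 5.6, 4.2]
grip_width: 0.0204
time_s: 28.3
position: [0.6278, 0.2207, 0.132]
tool_rot: [[-0.202, -0.979, 0.008], [-0.979, 0.202, -0.031], [0.029, -0.014, -0.999]]
ft_force: [-0.2, 2.7, 5.6]
grip_width: 0.0204
t 28.3 eye board [ 0.0196 -0.1005  0.1341] slide [0.0001 0.0016 0.0005] yaw -101.7 F [-0.2  2.7  5.6] g 0.0204 q [   9.9   37.8   62.6   -1.9   79.4 -158.1]
```

View pics/s21b.png

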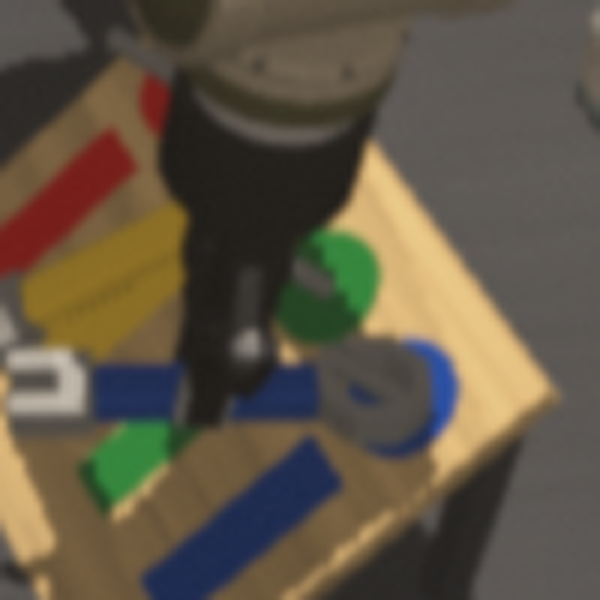

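```bash
python3 -m crank '{"slide":[[-0.002,-0.002,0.003],[-0.002,-0.003,0.003],[-0.002,-0.003,0.003],[-0.002,-0.003,0.003],[-0.002,-0.003,0.003],[-0.002,-0.003,0.003],[-0.002,-0.003,0.003],[-0.002,-0.003,0.003]],"roll":[0,0,0,0,0,0,0,0],"grip":[0.01,0.015,0.034,0.034,0.034,0.034,0.034,0.034]}' 25
python3 - <<'E'
from h import *
plan_eye((.0202,-.099,.1336),gx=.066)
p=snap('scene','s22'); cv2.imwrite('pics/s22b.png',cv2.resize(p['frame'][180:280,370:470,::-1],None,fx=6,fy=6,interpolation=cv2.INTER_CUBIC))
E
```

```text
time_s: 29.15
position: [0.6311, 0.2217, 0.1291]
tool_rot: [[-0.202, -0.979, 0.008], [-0.979, 0.202, -0.031], [0.029, -0.014, -0.999]]
ft_force: [-0.5, 0.6, 0.9]
grip_width: 0.0339
t 29.15 eye board [ 0.0199 -0.1039  0.1312] slide [ 0.0019  0.0046 -0.0024] yaw -101.7 F [-0.5  0.6  0.9] g 0.0339 q [  10.    38.3   62.1   -1.9   79.4 -158. ]
```

View pics/s22b.png

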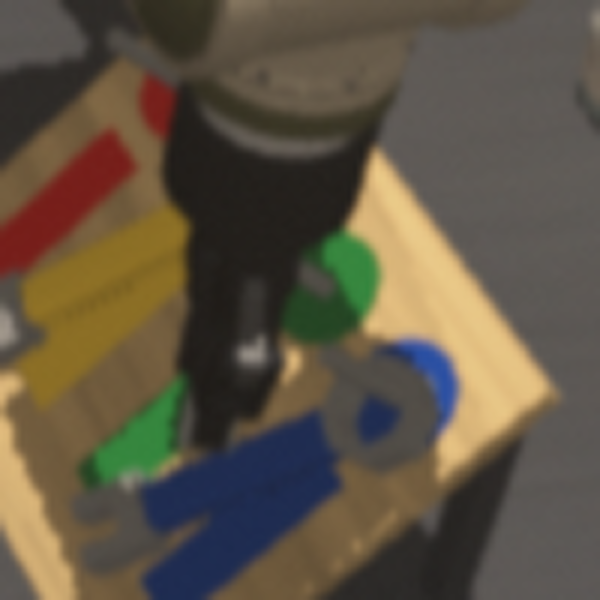

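```bash
python3 -m crank '{"slide":[[0,0,-0.005],[0,0,-0.02],[0,0,-0.04],[0,0,-0.06],[0,0,-0.08],[0,0,-0.1],[0,0,-0.11],[0,0,-0.115]],"roll":[0,0,0,0,0,0,0,0],"grip":[0.034,0.034,0.034,0.034,0.034,0.034,0.034,0.034]}' 60
python3 - <<'E'
from h import *
plan(w(BOX,(.05,-.085,.24)),179.5)
p=snap('top','t23'); cv2.imwrite('pics/t23b.png',cv2.resize(p['frame'][185:315,170:290,::-1],None,fx=4.6,fy=4.6,interpolation=cv2.INTER_CUBIC))
E
```

```text
time_s: 30.0
position: [0.6303, 0.2255, 0.2451]
tool_rot: [[-0.202, -0.979, 0.009], [-0.979, 0.202, -0.031], [0.028, -0.015, -0.999]]
ft_force: [0.8, -0.2, -0.3]
grip_width: 0.0344
t 30.0 pos [0.6303 0.2255 0.2451] yaw -101.67 slide [0.5422, -0.1006, 0.0221] roll 1.3759 F [ 0.8 -0.2 -0.3] g 0.0344 q [  10.3   34.1   50.9   -1.8   94.8 -158.2]
```

View pics/t23.png

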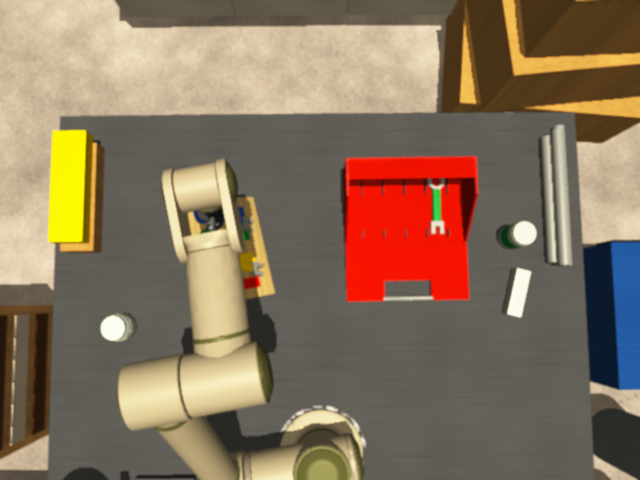

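```bash
python3 -m crank '{"slide":[[0.045,-0.008,0],[0.09,-0.016,0],[0.135,-0.024,0.003],[0.18,-0.032,0.005],[0.225,-0.04,0.008],[0.27,-0.048,0.01],[0.315,-0.056,0.012],[0.36,-0.066,0.015]],"roll":[0.14,0.28,0.42,0.56,0.7,0.84,0.98,1.12],"grip":[0.045,0.045,0.045,0.045,0.045,0.045,0.045,0.045]}' 60
python3 - <<'E'
from h import *
plan(w(BOX,(.05,-.085,.24)),179.5)
E
```

```text
time_s: 30.85
position: [0.6216, -0.1426, 0.2396]
tool_rot: [[-0.971, -0.239, 0.006], [-0.239, 0.97, -0.031], [0.001, -0.031, -1.0]]
ft_force: [0.7, -0.3, -0.0]
grip_width: 0.045
t 30.85 pos [ 0.6216 -0.1426  0.2396] yaw -166.16 slide [0.046, -0.1778, 0.0052] roll 0.2503 F [ 0.7 -0.3 -0. ] g 0.045 q [ -22.9   30.3   58.7   -1.5   90.  -126.8]
```

```bash
python3 -m crank '{"slide":[[0.01,-0.04,0],[0.022,-0.085,0.002],[0.033,-0.13,0.004],[0.043,-0.165,0.005],[0.046,-0.178,0.005],[0.046,-0.178,0.005],[0.046,-0.178,0.005],[0.046,-0.178,0.005]],"roll":[0.1,0.2,0.25,0.25,0.25,0.25,0.25,0.25],"grip":[0.045,0.045,0.045,0.045,0.045,0.045,0.045,0.045]}' 60
python3 - <<'E'
from h import *
plan(w(BOX,(.095,-.0885,.0165)),179.3)
p=snap('wrist','w24')
E
```

```text
time_s: 31.65
position: [0.6216, -0.3229, 0.2414]
tool_rot: [[-1.0, 0.001, 0.008], [0.001, 1.0, -0.031], [-0.008, -0.031, -0.999]]
ft_force: [0.5, 0.4, 0.6]
grip_width: 0.0449
t 31.65 pos [ 0.6216 -0.3229  0.2414] yaw 179.97 slide [-0.0411, 0.0005, 0.2253] roll 0.0116 F [0.5 0.4 0.6] g 0.0449 q [ -36.7   37.1   45.9   -1.2   95.6 -126.8]
```

View pics/w24.png

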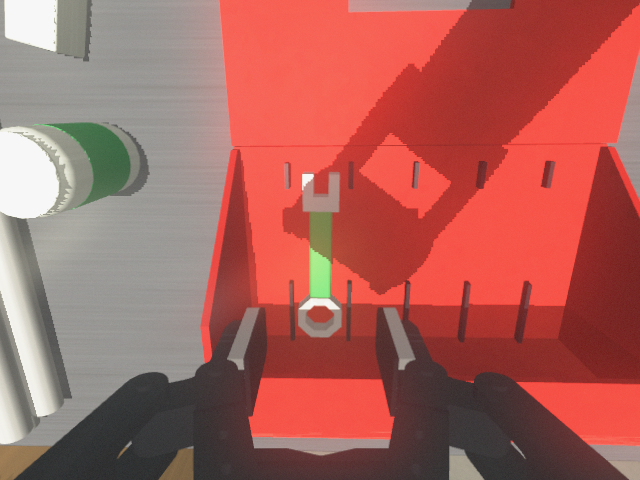

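```bash
python3 - <<'E'
from h import *
p=get_image('wrist')
spanner(p,(320,317),(321,174))
plan((.669,-.3287,.0165),179.4)
E
```

```text
eye w [ 0.7394 -0.3306  0.028 ] len 0.147 yaw -0.45 box xy [ 0.17   -0.0904]
t 31.75 pos [ 0.6216 -0.3232  0.2415] yaw 179.96 slide [-0.0456, 0.0016, 0.2255] roll 0.0098 F [-1.1  0.   0.3] g 0.0451 q [ -36.7   37.1   45.8   -1.2   95.6 -126.8]
```

```bash
python3 -m crank '{"slide":[[-0.0456,0,0.03],[-0.0456,0,0.07],[-0.0456,0,0.11],[-0.0456,0,0.15],[-0.0456,0,0.18],[-0.0456,0,0.195],[-0.0456,0,0.2],[-0.0456,0,0.2]],"roll":[0.01,0.01,0.01,0.01,0.01,0.01,0.01,0.01],"grip":[0.045,0.045,0.045,0.045,0.045,0.045,0.045,0.045]}' 60
python3 - <<'E'
from h import *
plan((.669,-.330,.0165),179.4)
p=snap('wrist','w25')
E
```

```text
time_s: 32.55
position: [0.6688, -0.331, 0.0425]
tool_rot: [[-1.0, 0.012, 0.009], [0.012, 0.999, -0.032], [-0.009, -0.032, -0.999]]
ft_force: [0.7, -0.1, 0.3]
grip_width: 0.045
t 32.55 pos [ 0.6688 -0.331   0.0425] yaw 179.31 slide [0.0, 0.0018, 0.0259] roll -0.0016 F [ 0.7 -0.1  0.3] g 0.045 q [ -35.    49.9   52.5   -1.2   76.1 -124. ]
```

View pics/w25.png

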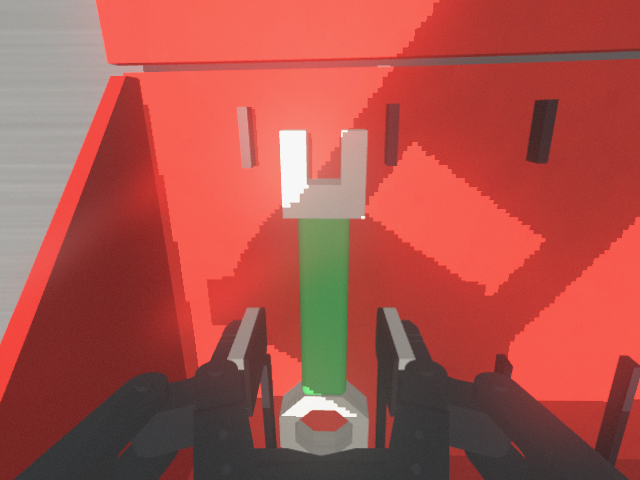

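```bash
python3 -m crank '{"slide":[[0,0.0015,0.012],[0,0.0015,0.02],[0,0.0015,0.0255],[0,0.0015,0.0255],[0,0.0015,0.0255],[0,0.0015,0.0255],[0,0.0015,0.0255],[0,0.0015,0.0255]],"roll":[0,0,0,0,0,0,0,0],"grip":[0.045,0.045,0.045,0.03,0.015,0.01,0.01,0.01]}' 60
python3 -m crank '{"slide":[[0,0,0],[0,0,-0.005],[0,0,-0.01],[0,0,-0.02],[0,0,-0.03],[0,0,-0.04],[0,0,-0.042],[0,0,-0.042]],"roll":[0,0,0,0,0,0,0,0],"grip":[0.01,0.01,0.01,0.01,0.01,0.01,0.01,0.01]}' 60
python3 - <<'E'
from h import *
plan((.669,-.330,.0165),178.8)
p=snap('wrist','w26')
E
```

```text
time_s: 33.4
position: [0.6685, -0.3304, 0.0161]
tool_rot: [[-1.0, 0.013, 0.008], [0.013, 0.999, -0.031], [-0.008, -0.031, -0.999]]
ft_force: [-0.2, -0.1, -1.3]
grip_width: 0.0198
time_s: 34.2
position: [0.6684, -0.3292, 0.0588]
tool_rot: [[-1.0, 0.013, 0.008], [0.012, 0.999, -0.032], [-0.009, -0.032, -0.999]]
ft_force: [-0.1, -0.3, -2.7]
grip_width: 0.0199
t 34.2 pos [ 0.6684 -0.3292  0.0588] yaw 179.28 slide [-0.0003, 0.0005, 0.0423] roll 0.0084 F [-0.1 -0.3 -2.7] g 0.0199 q [ -34.9   48.9   51.9   -1.2   77.8 -123.9]
```

View pics/w26.png

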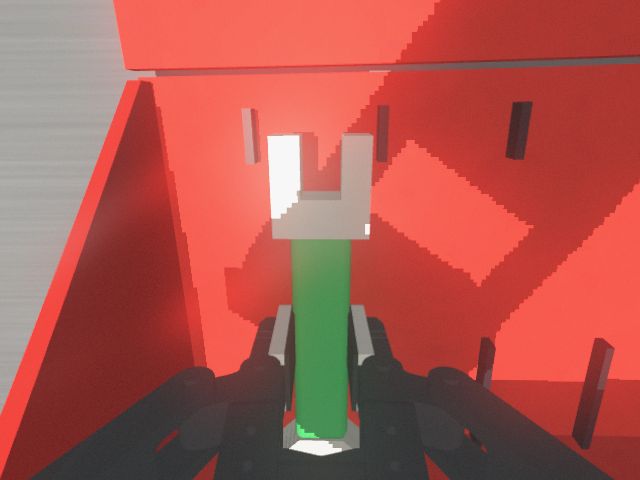

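```bash
python3 -m crank '{"slide":[[0.02,0,0],[0.04,0,0],[0.06,0,0],[0.08,0,0],[0.1,0,-0.02],[0.11,0,-0.06],[0.12,0,-0.1],[0.12,0,-0.14]],"roll":[0,0,0,0,0,0,0,0],"grip":[0.01,0.01,0.01,0.01,0.01,0.01,0.01,0.01]}'
python3 -m crank '{"slide":[[0,0.03,-0.04],[0,0.07,-0.05],[0,0.11,-0.05],[0,0.155,-0.05],[0,0.2,-0.05],[0,0.245,-0.05],[0,0.29,-0.05],[0,0.335,-0.05]],"roll":[0,0,0,0,-0.05,-0.1,-0.15,-0.2],"grip":[0.01,0.01,0.01,0.01,0.01,0.01,0.01,0.01]}'
python3 - <<'E'
from h import *
a=np.radians(79)
e=w(BRD,(.007,-.033,.24)); plan(e-.071*np.array([np.cos(a),np.sin(a),0]),258.5)
E
```

```text
time_s: 35.05
position: [0.5459, -0.323, 0.1982]
tool_rot: [[-1.0, 0.013, 0.006], [0.013, 0.999, -0.03], [-0.007, -0.03, -1.0]]
ft_force: [1.5, -0.7, -2.0]
grip_width: 0.0201
time_s: 35.85
position: [0.5506, 0.015, 0.2362]
tool_rot: [[-0.982, -0.188, 0.007], [-0.188, 0.982, -0.031], [-0.001, -0.032, -0.999]]
ft_force: [1.1, 0.4, -2.4]
grip_width: 0.02
t 35.85 pos [0.5506 0.015  0.2362] yaw -169.16 slide [-0.0464, 0.1674, -0.0091] roll -1.1808 F [ 1.1  0.4 -2.4] g 0.02 q [ -10.    21.5   73.9   -1.7   83.8 -110.6]
```

```bash
python3 -m crank '{"slide":[[-0.01,0.035,-0.009],[-0.022,0.08,-0.009],[-0.034,0.125,-0.009],[-0.0464,0.167,-0.009],[-0.0464,0.167,-0.009],[-0.0464,0.167,-0.009],[-0.0464,0.167,-0.009],[-0.0464,0.167,-0.009]],"roll":[-0.1,-0.24,-0.38,-0.52,-0.66,-0.8,-0.94,-1.08],"grip":[0.01,0.01,0.01,0.01,0.01,0.01,0.01,0.01]}'
python3 - <<'E'
from h import *
plan_eye((.0078,-.033,.24),gx=.071)
E
```

```text
time_s: 36.65
position: [0.5653, 0.1862, 0.2397]
tool_rot: [[-0.293, -0.956, 0.006], [-0.956, 0.293, -0.031], [0.028, -0.015, -0.999]]
ft_force: [-0.4, -0.4, -2.6]
grip_width: 0.0202
t 36.65 eye board [ 0.0015 -0.0398  0.2417] slide [-0.0021  0.0091  0.0015] yaw -107.0 F [-0.4 -0.4 -2.6] g 0.0202 q [   7.7   26.2   65.7   -1.8   87.9 -155.2]
```

```bash
python3 -m crank '{"slide":[[-0.004,0.002,0],[-0.004,0.002,0],[-0.004,0.002,0],[-0.004,0.002,0],[-0.004,0.002,0],[-0.004,0.002,0],[-0.004,0.002,0],[-0.004,0.002,0]],"roll":[-0.05,-0.09,-0.09,-0.09,-0.09,-0.09,-0.09,-0.09],"grip":[0.01,0.01,0.01,0.01,0.01,0.01,0.01,0.01]}'
python3 - <<'E'
from h import *
plan_eye((.0078,-.033,.166),gx=.071)
p=snap('wrist','w27')
tips=[(-.0016,y,.1732) for y in(.099,.033,-.033,-.099)]
print(np.round(proj(p,[w(BRD,x) for x in tips]),0).tolist())
E
```

```text
time_s: 37.45
position: [0.5648, 0.1905, 0.2402]
tool_rot: [[-0.212, -0.977, 0.008], [-0.977, 0.212, -0.031], [0.029, -0.014, -0.999]]
ft_force: [-0.1, -0.7, -1.9]
grip_width: 0.0202
t 37.45 eye board [ 0.0085 -0.035   0.2421] slide [-0.0007  0.0026  0.0761] yaw -102.3 F [-0.1 -0.7 -1.9] g 0.0202 q [   8.1   26.3   65.6   -1.8   88.  -159.6]
[[525.0, 277.0], [417.0, 320.0], [318.0, 360.0], [226.0, 397.0]]
```

View pics/w27.png

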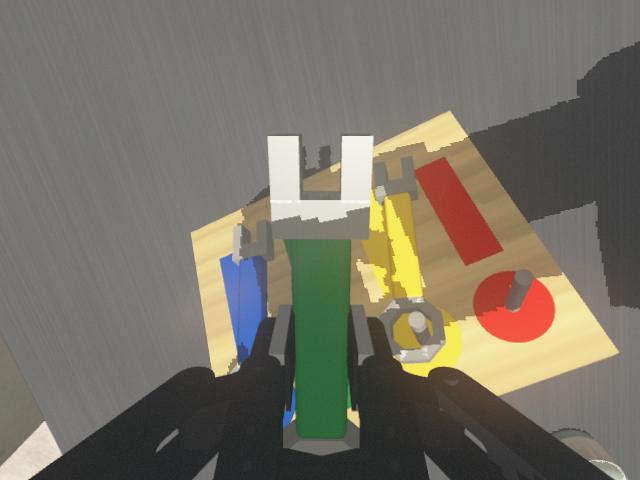

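```bash
python3 -m crank '{"slide":[[0,0.0025,0.02],[0,0.0025,0.04],[0,0.0025,0.05],[-0.0005,0.0025,0.056],[-0.0005,0.0025,0.062],[-0.0005,0.0025,0.068],[-0.0005,0.0025,0.074],[-0.0005,0.0025,0.076]],"roll":[0,0,0,0,0,0,0,0],"grip":[0.01,0.01,0.01,0.01,0.01,0.01,0.01,0.01]}'
python3 - <<'E'
from h import *
plan_eye((.0078,-.033,.166),gx=.071)
p=snap('scene','s28'); cv2.imwrite('pics/s28b.png',cv2.resize(p['frame'][170:270,370:470,::-1],None,fx=6,fy=6,interpolation=cv2.INTER_CUBIC))
E
```

```text
time_s: 38.3
position: [0.5629, 0.1891, 0.1636]
tool_rot: [[-0.212, -0.977, 0.007], [-0.977, 0.212, -0.031], [0.029, -0.014, -0.999]]
ft_force: [0.2, -0.8, -2.2]
grip_width: 0.0203
t 38.3 eye board [ 0.0076 -0.0329  0.1655] slide [-0.0002 -0.     -0.0005] yaw -102.2 F [ 0.2 -0.8 -2.2] g 0.0203 q [   8.    29.3   73.3   -1.9   77.2 -159.4]
```

View pics/s28b.png

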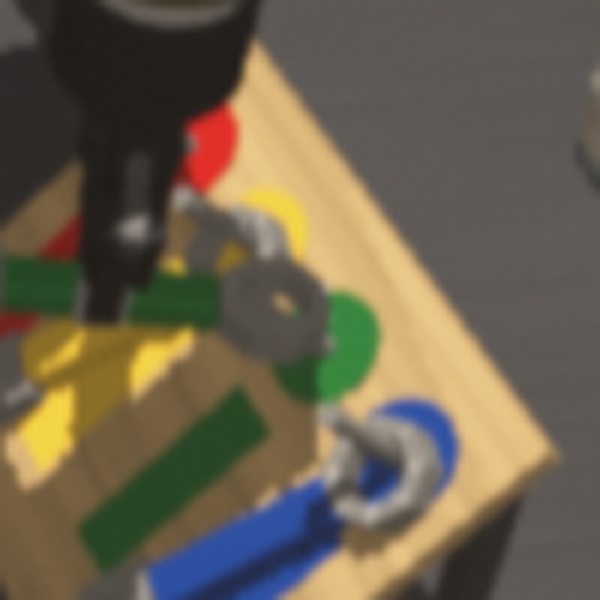

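```bash
python3 -m crank '{"slide":[[0,0,0],[0,0,0.002],[0,0,0.004],[0,0,0.006],[0,0,0.008],[0,0,0.01],[0,0,0.012],[0,0,0.013]],"roll":[0,0,0,0,0,0,0,0],"grip":[0.01,0.01,0.01,0.01,0.01,0.01,0.01,0.01]}' 25
python3 -m crank '{"slide":[[-0.003,0.0015,0.001],[-0.0045,0.002,0.004],[-0.006,0.003,0.007],[-0.0075,0.0035,0.01],[-0.009,0.004,0.013],[-0.01,0.0045,0.015],[-0.011,0.005,0.017],[-0.012,0.0055,0.019]],"roll":[0,0,0,0,0,0,0,0],"grip":[0.01,0.01,0.01,0.01,0.01,0.01,0.01,0.01]}' 25
python3 - <<'E'
from h import *
plan_eye((.0202,-.033,.1336),gx=.071)
p=snap('scene','s29'); cv2.imwrite('pics/s29b.png',cv2.resize(p['frame'][170:270,370:470,::-1],None,fx=6,fy=6,interpolation=cv2.INTER_CUBIC))
E
```

```text
time_s: 39.15
position: [0.5638, 0.1903, 0.1517]
tool_rot: [[-0.212, -0.977, 0.01], [-0.977, 0.211, -0.028], [0.025, -0.016, -1.0]]
ft_force: [1.8, 9.0, 4.8]
grip_width: 0.0203
time_s: 39.95
position: [0.5603, 0.2011, 0.1316]
tool_rot: [[-0.212, -0.977, 0.007], [-0.977, 0.212, -0.031], [0.029, -0.014, -0.999]]
ft_force: [0.3, 1.5, 3.1]
grip_width: 0.0205
t 39.95 eye board [ 0.0199 -0.033   0.1335] slide [-0.0003  0.0002 -0.0001] yaw -102.2 F [0.3 1.5 3.1] g 0.0205 q [   9.2   31.3   75.6   -1.9   73.  -158. ]
```

View pics/s29b.png

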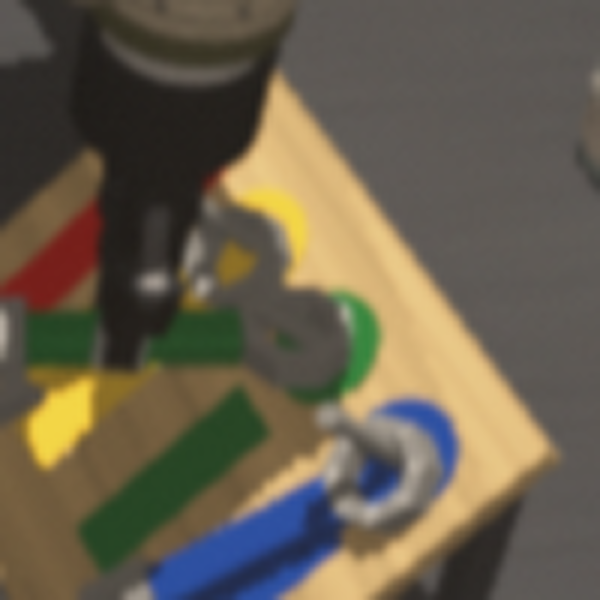

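```bash
python3 -m crank '{"slide":[[-0.002,-0.002,0.003],[-0.002,-0.004,0.003],[-0.002,-0.004,0.003],[-0.002,-0.004,0.003],[-0.002,-0.004,0.003],[-0.002,-0.004,0.003],[-0.002,-0.004,0.003],[-0.002,-0.004,0.003]],"roll":[0,0,0,0,0,0,0,0],"grip":[0.01,0.015,0.034,0.034,0.034,0.034,0.034,0.034]}' 25
python3 - <<'E'
from h import *
plan_eye((.0202,-.033,.1336),gx=.071)
p=snap('scene','s30'); cv2.imwrite('pics/s30b.png',cv2.resize(p['frame'][170:270,370:470,::-1],None,fx=6,fy=6,interpolation=cv2.INTER_CUBIC))
p=snap('wrist','w30')
E
```

```text
time_s: 40.8
position: [0.5648, 0.202, 0.1288]
tool_rot: [[-0.212, -0.977, 0.008], [-0.977, 0.212, -0.031], [0.029, -0.014, -0.999]]
ft_force: [-0.7, 0.1, -0.2]
grip_width: 0.034
t 40.8 eye board [ 0.0198 -0.0376  0.1307] slide [ 0.0016  0.0043 -0.0029] yaw -102.2 F [-0.7  0.1 -0.2] g 0.034 q [   9.2   31.8   75.    -1.9   73.  -158. ]
```

View pics/s30b.png

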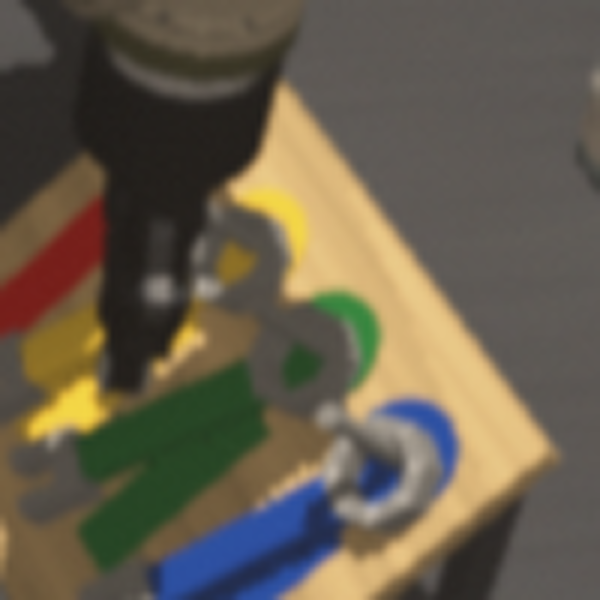

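View pics/w30.png

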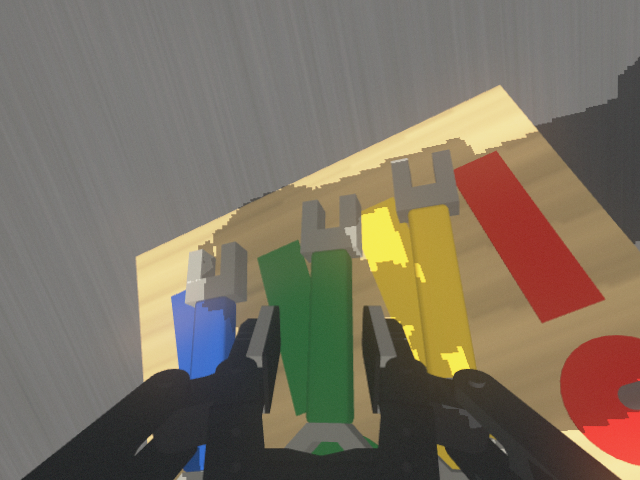

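```bash
python3 -m crank '{"slide":[[0,0,-0.005],[0,0,-0.02],[0,0,-0.04],[0,0,-0.06],[0,0,-0.08],[0,0,-0.1],[0,0,-0.12],[0,0,-0.14]],"roll":[0,0,0,0,0,0,0,0],"grip":[0.034,0.034,0.034,0.034,0.034,0.034,0.034,0.034]}' 40
python3 -m crank '{"slide":[[0.045,0,0],[0.09,0,0],[0.135,0,0],[0.18,0,0],[0.225,0,0],[0.27,0,0],[0.315,0,0],[0.36,0,0]],"roll":[0.14,0.28,0.42,0.56,0.7,0.84,0.98,1.12],"grip":[0.034,0.034,0.034,0.034,0.034,0.034,0.034,0.034]}' 40
python3 - <<'E'
from h import *
plan(w(BOX,(-.154,0,.15)),90.57)
p=snap('top','t31'); cv2.imwrite('pics/t31b.png',cv2.resize(p['frame'][185:315,170:290,::-1],None,fx=4.6,fy=4.6,interpolation=cv2.INTER_CUBIC))
p=snap('scene','s31'); cv2.imwrite('pics/s31b.png',cv2.resize(p['frame'][165:310,340:470,::-1],None,fx=4.1,fy=4.1,interpolation=cv2.INTER_CUBIC))
E
```

```text
time_s: 41.7
position: [0.5636, 0.2064, 0.27]
tool_rot: [[-0.212, -0.977, 0.008], [-0.977, 0.212, -0.031], [0.029, -0.015, -0.999]]
ft_force: [0.7, 0.3, 0.3]
grip_width: 0.0341
time_s: 42.5
position: [0.4867, -0.1469, 0.2797]
tool_rot: [[-0.973, -0.229, 0.008], [-0.23, 0.973, -0.032], [-0.001, -0.033, -0.999]]
ft_force: [1.3, -0.1, 0.3]
grip_width: 0.0343
t 42.5 pos [ 0.4867 -0.1469  0.2797] yaw -166.73 slide [0.0924, -0.073, 0.1321] roll 1.7925 F [ 1.3 -0.1  0.3] g 0.0343 q [ -29.5   15.3   76.    -1.3   87.4 -132.7]
```

View pics/t31b.png

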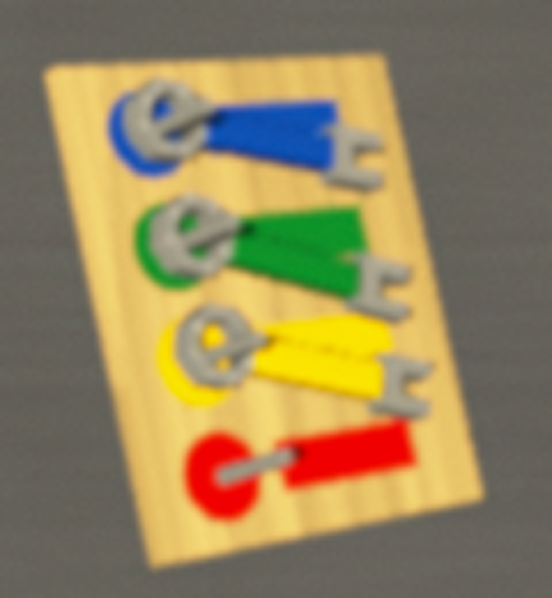

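View pics/s31b.png

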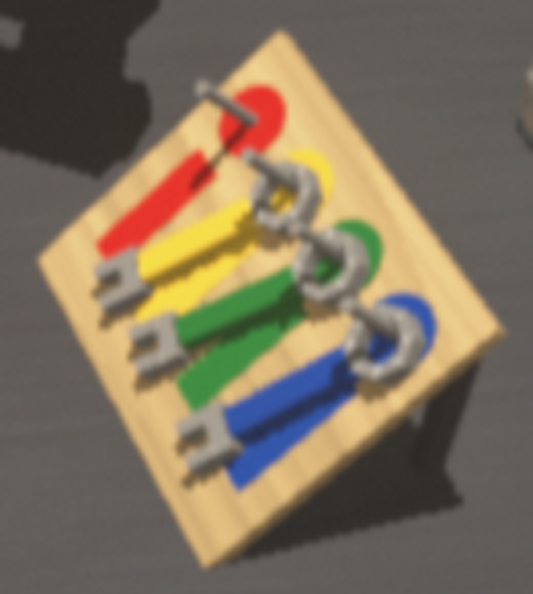

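```bash
python3 - <<'E'
from h import *
T=get_image('top');S=get_image('scene')
c,s=np.cos(BRD[2]),np.sin(BRD[2])
for n,t,u in (('y',(213,345),(285,197)),('g',(194,237),(330,262)),('b',(168,120),(384,342))):
    X=tri([T,S],[(t[0]/4.6+170-.4,t[1]/4.6+185-.4),(u[0]/4.1+340-.4,u[1]/4.1+165-.4)])
    L=X[:2]-np.array(BRD[:2]); b=np.array([c*L[0]+s*L[1],-s*L[0]+c*L[1],X[2]])
    print(n,np.round(b,4),'off face mm',round(((b[2]-(b[0]+.09))*.7071)*1000,1),'up slope',round((b[0]+.09+b[2])*.7071*1000,1))
E
```

```text
y [0.0284 0.0265 0.1324] off face mm 9.9 up slope 177.3
g [ 0.0264 -0.0355  0.1347] off face mm 13.0 up slope 177.6
b [ 0.0268 -0.1041  0.1337] off face mm 12.0 up slope 177.2
```

```bash
python3 -m crank '{"slide":[[0.02,-0.02,0],[0.04,-0.04,0],[0.06,-0.05,0],[0.08,-0.06,0],[0.0924,-0.073,0],[0.0924,-0.073,0],[0.0924,-0.073,0],[0.0924,-0.073,0]],"roll":[0.14,0.28,0.42,0.56,0.7,0.84,0.98,1.12],"grip":[0.034,0.034,0.034,0.034,0.034,0.034,0.034,0.034]}' 40
python3 -m crank '{"slide":[[0,0,0],[0,0,0],[0,0,0],[0,0,0.03],[0,0,0.06],[0,0,0.09],[0,0,0.1],[0,0,0.1]],"roll":[0.14,0.28,0.42,0.56,0.672,0.672,0.672,0.672],"grip":[0.034,0.034,0.034,0.034,0.034,0.034,0.034,0.034]}' 40
python3 - <<'E'
from h import *
plan(w(BOX,(-.154,0,.012)),90.57)
p=snap('wrist','w32')
X=[(-.154,.068,.022),(-.154,-.068,.022),(-.105,.065,.026),(-.105,-.065,.026)]
print(np.round(proj(p,[w(BOX,x) for x in X])))
E
```

```text
time_s: 43.5
position: [0.4153, -0.2367, 0.2817]
tool_rot: [[-0.633, 0.774, 0.008], [0.774, 0.633, -0.031], [-0.029, -0.013, -0.999]]
ft_force: [-0.2, -0.1, 1.2]
grip_width: 0.0337
time_s: 44.3
position: [0.4157, -0.2401, 0.181]
tool_rot: [[-0.018, 1.0, 0.006], [0.999, 0.018, -0.03], [-0.03, 0.006, -1.0]]
ft_force: [0.4, -0.2, 1.1]
grip_width: 0.0342
t 44.3 pos [ 0.4157 -0.2401  0.181 ] yaw 91.05 slide [0.0018, -0.0021, 0.169] roll 0.0084 F [ 0.4 -0.2  1.1] g 0.0342 q [-43.6  17.1  90.7  -1.   70.8 -44.4]
[[319. 133.]
 [318. 297.]
 [386. 138.]
 [375. 296.]]
```

View pics/w32.png

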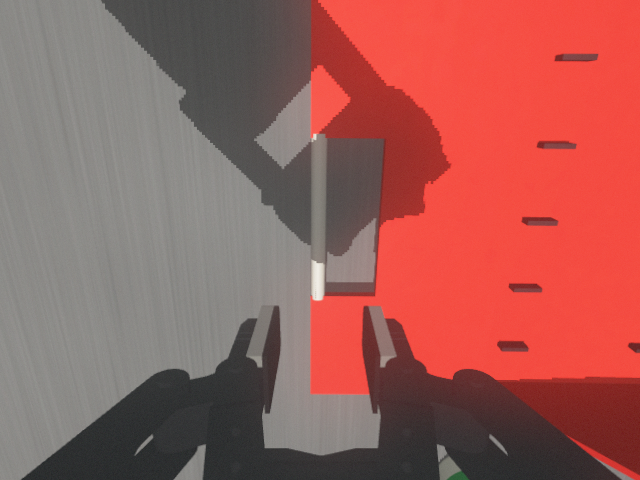

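```bash
python3 -m crank '{"slide":[[0.002,-0.002,0.03],[0.002,-0.002,0.06],[0.002,-0.002,0.09],[0.002,-0.002,0.12],[0.002,-0.002,0.14],[0.002,-0.002,0.155],[0.002,-0.002,0.165],[0.002,-0.002,0.167]],"roll":[0.008,0.008,0.008,0.008,0.008,0.008,0.008,0.008],"grip":[0.034,0.034,0.034,0.034,0.034,0.034,0.034,0.034]}' 40
python3 - <<'E'
from h import *
plan(w(BOX,(-.154,0,.012)),90.57)
p=snap('wrist','w33')
E
```

```text
time_s: 45.15
position: [0.4153, -0.2446, 0.0146]
tool_rot: [[-0.008, 1.0, 0.008], [0.999, 0.009, -0.032], [-0.032, 0.008, -0.999]]
ft_force: [-0.3, -0.5, 0.2]
grip_width: 0.0344
t 45.15 pos [ 0.4153 -0.2446  0.0146] yaw 90.49 slide [0.0013, -0.0007, 0.0026] roll -0.0014 F [-0.3 -0.5  0.2] g 0.0344 q [-44.1  31.3 102.4  -1.4  44.7 -43.6]
```

View pics/w33.png

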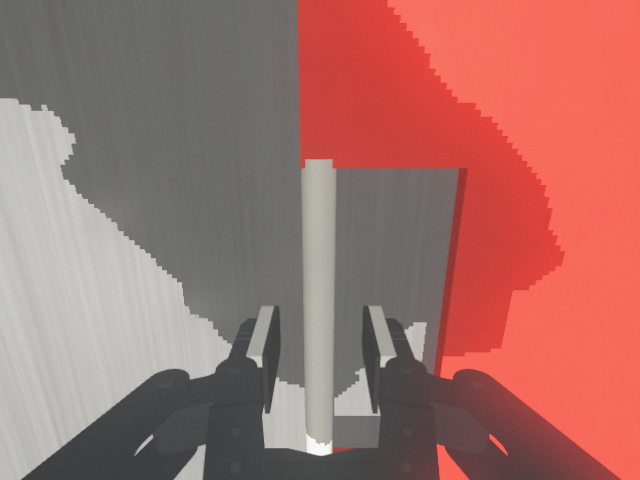

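```bash
python3 -m crank '{"slide":[[0,-0.0005,0.002],[0,-0.0005,0.002],[0,-0.0005,0.002],[0,-0.0005,0.002],[0,-0.0005,0.002],[0,-0.0005,0.002],[0,-0.0005,0.002],[0,-0.0005,0.002]],"roll":[0,0,0,0,0,0,0,0],"grip":[0.034,0.025,0.005,0.005,0.005,0.005,0.005,0.005]}' 40
python3 - <<'E'
from h import *
plan(w(BOX,(-.154,0,.012)),90.57)
R=np.array(observe()['tool_rot'])
# arc from theta=0 (level front) to 132deg, slides from here in tool axes
bx=np.array([np.cos(BOX[2]),np.sin(BOX[2]),0])
for th in range(0,134,4):
    t=np.radians(th); d=bx*(.154-.154*np.cos(t))+np.array([0,0,.154*np.sin(t)])
    print(th,np.round(R.T@d,3).tolist())
E
```

```text
time_s: 46.0
position: [0.4144, -0.2445, 0.0131]
tool_rot: [[-0.008, 1.0, 0.008], [0.999, 0.008, -0.032], [-0.032, 0.008, -0.999]]
ft_force: [-1.0, 0.4, 5.9]
grip_width: 0.0103
t 46.0 pos [ 0.4144 -0.2445  0.0131] yaw 90.46 slide [0.0012, 0.0002, 0.001] roll -0.0019 F [-1.   0.4  5.9] g 0.0103 q [-44.1  31.4 102.6  -1.4  44.3 -43.6]
0 [0.0, 0.0, 0.0]
4 [-0.0, 0.0, -0.011]
8 [-0.001, 0.002, -0.021]
12 [-0.001, 0.004, -0.032]
16 [-0.001, 0.006, -0.042]
20 [-0.002, 0.01, -0.053]
24 [-0.002, 0.014, -0.062]
28 [-0.002, 0.019, -0.072]
32 [-0.003, 0.024, -0.081]
36 [-0.003, 0.03, -0.09]
40 [-0.003, 0.037, -0.099]
44 [-0.003, 0.044, -0.107]
48 [-0.004, 0.052, -0.114]
52 [-0.004, 0.06, -0.121]
56 [-0.004, 0.069, -0.127]
60 [-0.004, 0.078, -0.133]
64 [-0.004, 0.088, -0.138]
68 [-0.004, 0.097, -0.142]
72 [-0.004, 0.108, -0.146]
76 [-0.005, 0.118, -0.148]
80 [-0.005, 0.128, -0.151]
84 [-0.005, 0.139, -0.152]
88 [-0.005, 0.15, -0.153]
92 [-0.005, 0.161, -0.153]
96 [-0.005, 0.171, -0.152]
100 [-0.005, 0.182, -0.15]
104 [-0.004, 0.192, -0.148]
108 [-0.004, 0.203, -0.145]
112 [-0.004, 0.213, -0.141]
116 [-0.004, 0.223, -0.137]
120 [-0.004, 0.232, -0.131]
124 [-0.004, 0.241, -0.126]
128 [-0.003, 0.25, -0.119]
132 [-0.003, 0.258, -0.112]
```

```bash
python3 -m crank '{"slide":[[0,0,-0.011],[-0.001,0.002,-0.021],[-0.001,0.004,-0.032],[-0.001,0.006,-0.042],[-0.002,0.01,-0.053],[-0.002,0.014,-0.062],[-0.002,0.019,-0.072],[-0.003,0.024,-0.081]],"roll":[0,0,0,0,0,0,0,0],"grip":[0.005,0.005,0.005,0.005,0.005,0.005,0.005,0.005]}' 40
python3 - <<'E'
from h import *
plan(w(BOX,(-.154*np.cos(np.radians(32)),0,.0131+.154*np.sin(np.radians(32)))),90.57)
p=snap('scene','s34')
E
```

```text
time_s: 46.8
position: [0.4358, -0.2443, 0.0943]
tool_rot: [[-0.009, 1.0, 0.003], [1.0, 0.009, -0.03], [-0.03, 0.002, -1.0]]
ft_force: [-9.0, -3.4, -1.0]
grip_width: 0.01
t 46.8 pos [ 0.4358 -0.2443  0.0943] yaw 90.49 slide [0.0012, 0.0022, -0.0004] roll -0.0014 F [-9.  -3.4 -1. ] g 0.01 q [-42.2  25.2  94.8  -1.4  58.8 -42. ]
```

View pics/s34.png

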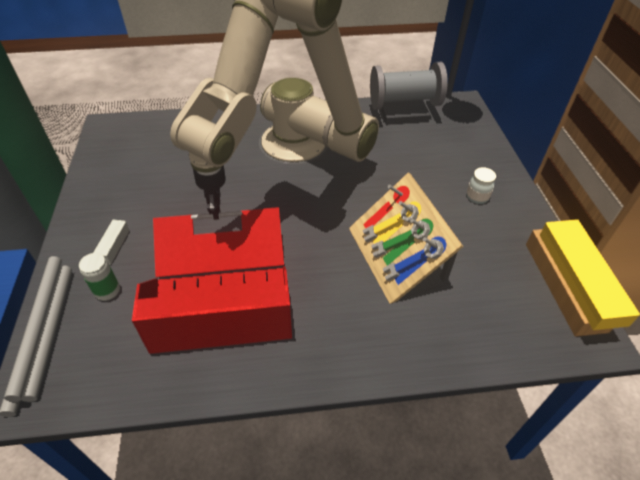

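Lifting well. Continue: increments from here for 36–64°.

```bash
python3 -m crank '{"slide":[[0,0.006,-0.009],[0,0.013,-0.018],[0,0.02,-0.026],[-0.001,0.028,-0.033],[-0.001,0.036,-0.04],[-0.001,0.045,-0.046],[-0.001,0.054,-0.052],[-0.001,0.064,-0.057]],"roll":[0,0,0,0,0,0,0,0],"grip":[0.005,0.005,0.005,0.005,0.005,0.005,0.005,0.005]}' 40
python3 - <<'E'
from h import *
plan(w(BOX,(-.154*np.cos(np.radians(64)),0,.0131+.154*np.sin(np.radians(64)))),90.57)
p=snap('wrist','w35')
E
```

```text
time_s: 47.65
position: [0.4998, -0.2438, 0.1543]
tool_rot: [[-0.008, 1.0, 0.005], [0.999, 0.008, -0.034], [-0.034, 0.005, -0.999]]
ft_force: [-13.9, -2.4, 18.2]
grip_width: 0.0103
t 47.65 pos [ 0.4998 -0.2438  0.1543] yaw 90.45 slide [0.0014, 0.0013, 0.0027] roll -0.0021 F [-13.9  -2.4  18.2] g 0.0103 q [-37.6  25.8  81.4  -1.4  71.4 -37.6]
```

View pics/w35.png

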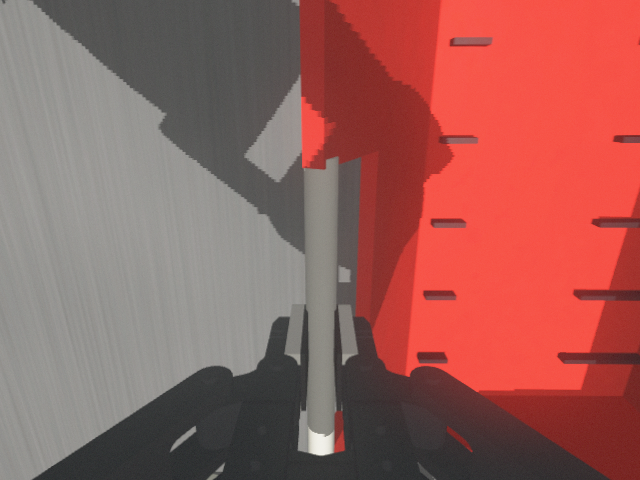

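```bash
python3 -m crank '{"slide":[[0,0.01,-0.007],[0,0.02,-0.011],[0,0.03,-0.013],[0,0.04,-0.016],[0,0.051,-0.017],[0,0.062,-0.018],[0,0.073,-0.018],[0,0.083,-0.017]],"roll":[0,0,0,0,0,0,0,0],"grip":[0.005,0.005,0.005,0.005,0.005,0.005,0.005,0.005]}' 40
python3 - <<'E'
from h import *
plan(w(BOX,(-.154*np.cos(np.radians(96)),0,.0131+.154*np.sin(np.radians(96)))),90.57)
p=snap('wrist','w36')
E
```

```text
time_s: 48.5
position: [0.5844, -0.2427, 0.1704]
tool_rot: [[-0.008, 1.0, 0.008], [0.999, 0.008, -0.033], [-0.033, 0.008, -0.999]]
ft_force: [-2.4, -4.6, 6.1]
grip_width: 0.0106
t 48.5 pos [ 0.5844 -0.2427  0.1704] yaw 90.44 slide [0.0012, 0.0003, 0.0041] roll -0.0023 F [-2.4 -4.6  6.1] g 0.0106 q [-32.7  32.2  66.8  -1.4  79.5 -32.9]
```

View pics/w36.png

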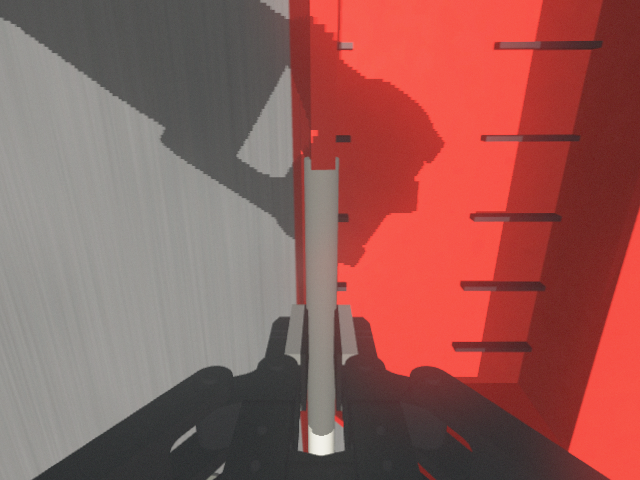

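```bash
python3 -m crank '{"slide":[[0,0.011,0.001],[0,0.021,0.003],[0,0.032,0.006],[0,0.042,0.01],[0,0.052,0.014],[0,0.061,0.02],[0,0.07,0.025],[0,0.079,0.032]],"roll":[0,0,0,0,0,0,0,0],"grip":[0.005,0.005,0.005,0.005,0.005,0.005,0.005,0.005]}' 40
python3 - <<'E'
from h import *
plan(w(BOX,(-.154*np.cos(np.radians(132)),0,.0131+.154*np.sin(np.radians(132)))),90.57)
E
```

```text
time_s: 49.35
position: [0.6641, -0.2419, 0.1368]
tool_rot: [[-0.008, 1.0, 0.007], [1.0, 0.009, -0.03], [-0.03, 0.007, -1.0]]
ft_force: [-1.5, -0.9, 2.9]
grip_width: 0.01
t 49.35 pos [ 0.6641 -0.2419  0.1368] yaw 90.48 slide [0.0014, 0.0075, 0.0093] roll -0.0016 F [-1.5 -0.9  2.9] g 0.01 q [-29.1  41.3  54.8  -1.3  82.7 -29.4]
```

Last bit: move 8 mm on and 9 mm down, with a slight over-press, then look.

```bash
python3 -m crank '{"slide":[[0,0.003,0.002],[0,0.006,0.005],[0,0.008,0.008],[0,0.009,0.009],[0,0.009,0.01],[0,0.009,0.01],[0,0.009,0.01],[0,0.009,0.01]],"roll":[0,0,0,0,0,0,0,0],"grip":[0.005,0.005,0.005,0.005,0.005,0.005,0.005,0.005]}' 40
python3 - <<'E'
from h import *
plan(w(BOX,(-.154*np.cos(np.radians(132)),0,.0131+.154*np.sin(np.radians(132)))),90.57)
p=snap('wrist','w37')
E
```

```text
time_s: 50.15
position: [0.6715, -0.242, 0.1299]
tool_rot: [[-0.008, 1.0, 0.007], [0.999, 0.009, -0.031], [-0.031, 0.007, -0.999]]
ft_force: [-9.7, 5.2, 14.6]
grip_width: 0.0104
t 50.15 pos [ 0.6715 -0.242   0.1299] yaw 90.48 slide [0.0013, 0.0001, 0.0024] roll -0.0016 F [-9.7  5.2 14.6] g 0.0104 q [-28.8  42.3  53.8  -1.4  82.7 -29.1]
```

View pics/w37.png

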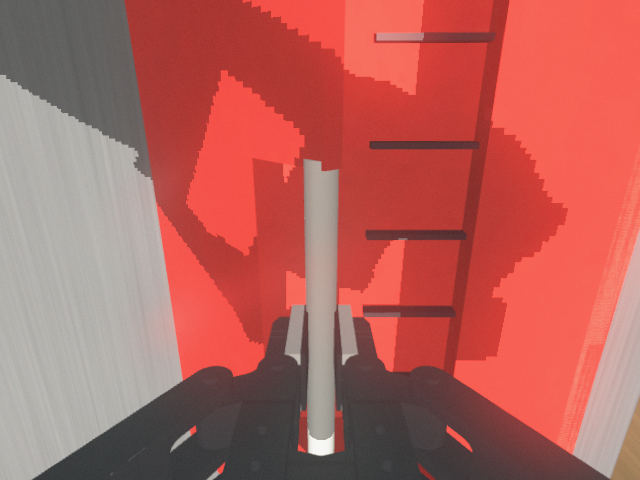

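```bash
python3 -m crank '{"slide":[[0,0,0],[0,0,0],[0,0,0],[0,0,-0.005],[0,0,-0.02],[0,0,-0.04],[0,0,-0.06],[0,0,-0.08]],"roll":[0,0,0,0,0,0,0,0],"grip":[0.015,0.026,0.028,0.028,0.028,0.028,0.028,0.028]}' 40
python3 -m crank '{"slide":[[0,-0.03,-0.01],[0,-0.06,-0.02],[0,-0.09,-0.02],[0,-0.12,-0.02],[0,-0.15,-0.02],[0,-0.18,-0.02],[0,-0.21,-0.02],[0,-0.24,-0.02]],"roll":[0,0,0,0,0,0,0,0],"grip":[0.028,0.028,0.028,0.028,0.028,0.028,0.028,0.028]}' 40
python3 - <<'E'
from h import *
plan((.44,-.24,.25),90)
T=snap('top','t38');S=snap('scene','s38');W=snap('wrist','w38')
X=[(.103,.068,.136),(.103,-.068,.136)]
for p in (T,S,W): print(np.round(proj(p,[w(BOX,x) for x in X]),1).tolist())
cv2.imwrite('pics/t38b.png',cv2.resize(T['frame'][140:260,330:490,::-1],None,fx=5,fy=5,interpolation=cv2.INTER_CUBIC))
cv2.imwrite('pics/s38b.png',cv2.resize(S['frame'][250:370,120:300,::-1],None,fx=4.4,fy=4.4,interpolation=cv2.INTER_CUBIC))
E
```

```text
time_s: 51.0
position: [0.6718, -0.2401, 0.2084]
tool_rot: [[-0.008, 1.0, 0.008], [0.999, 0.008, -0.031], [-0.031, 0.008, -0.999]]
ft_force: [0.2, -0.1, 0.7]
grip_width: 0.0278
time_s: 51.8
position: [0.4306, -0.2414, 0.2259]
tool_rot: [[-0.008, 1.0, 0.008], [0.999, 0.008, -0.032], [-0.032, 0.008, -0.999]]
ft_force: [0.1, -1.0, 0.2]
grip_width: 0.0279
t 51.8 pos [ 0.4306 -0.2414  0.2259] yaw 90.47 slide [0.0006, 0.0096, -0.024] roll 0.0082 F [ 0.1 -1.   0.2] g 0.0279 q [-42.5  15.8  84.4  -1.   78.2 -42.8]
[[385.5, 198.5], [437.7, 197.6]]
[[242.8, 273.2], [183.8, 278.8]]
[[747.9, 135.3], [671.5, 339.9]]
```

View pics/t38b.png

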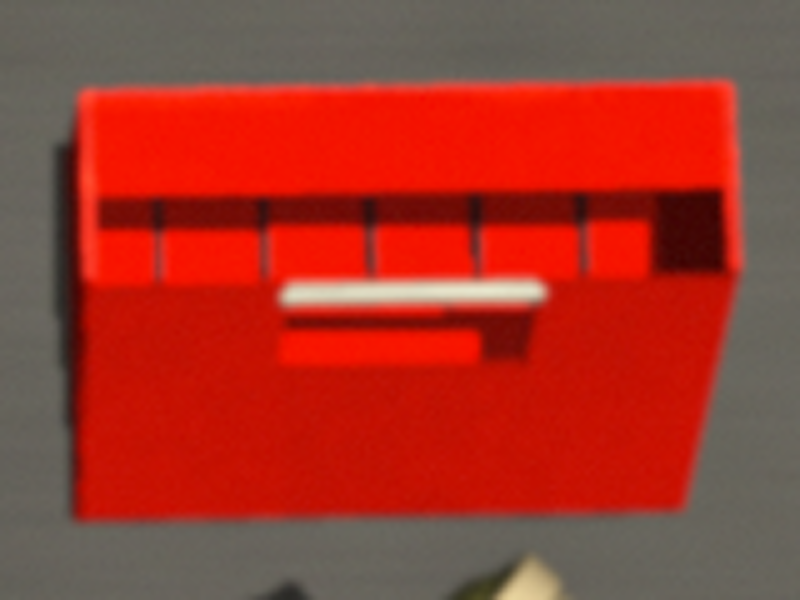

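View pics/s38b.png

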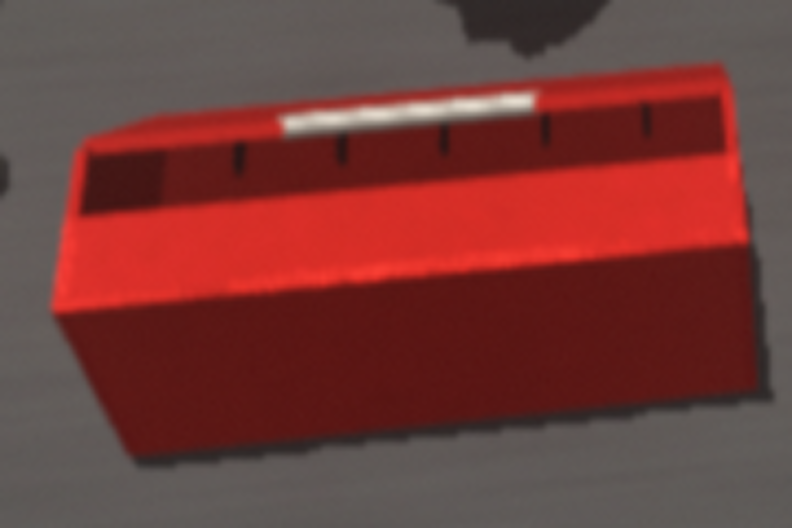

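View pics/s38.png

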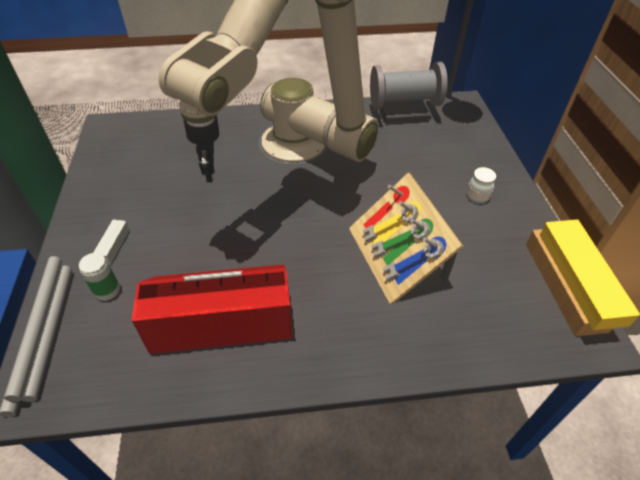

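```bash
python3 - <<'E'
from h import *
a=cv2.imread('pics/s38.png');b=cv2.imread('pics/t38.png');a0=cv2.imread('pics/scene0.png')
cv2.imwrite('pics/f.png',np.hstack([cv2.resize(a[165:310,340:470],None,fx=3,fy=3),cv2.resize(b[185:315,170:290],(400,435))]))
for r in [(slice(215,305),slice(70,130)),(slice(165,205),slice(465,500))]:
    print(np.abs(a[r].astype(int)-a0[r]).mean())
E
```

```text
3.466666666666667
8.456904761904761
```

View pics/f.png

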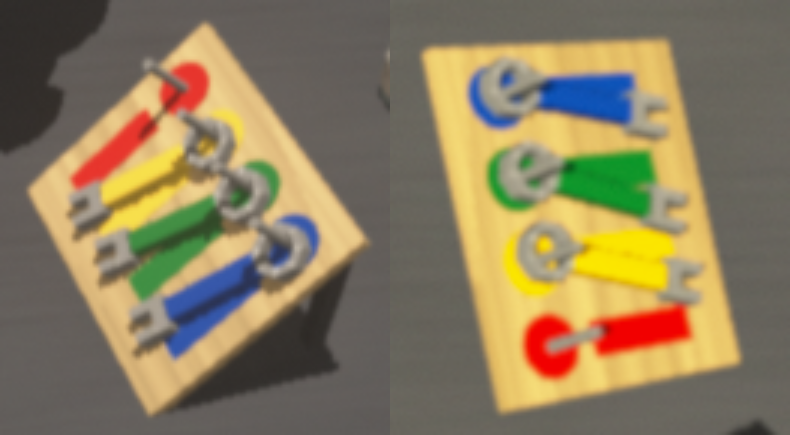

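All three spanners are on their own pegs and the box front is shut. The can, jar and offcut look unmoved, so I'm handing in.

```bash
python3 -c "
from rig import close_job; print(close_job())"
```

```text
the job is handed in; nothing more can be done
None
```

I opened the box front fully and hung the yellow, blue and green spanners on their own pegs. I then lifted the front by its bar, shut it, and handed in at about 52 s. There was no red spanner in the box.

**Last checks**
- **Spanners:** the rings measured about 10–13 mm off the board face, against 8 mm for a ring lying flat on it. The difference is within what I can measure from the pictures. The spanners hang at a slight slant, which they took up by themselves.
- **Box:** it is empty, and the bar sits where it was in the first shut picture, in both the top and scene views.
- **Can, jar and offcut:** they look unmoved. A pixel comparison of the can, part of the offcut and the jar against the start showed only small differences. I put the larger one, at the jar, down to the arm's shadow having gone.

**What went less well**
- **Last joint:** it was briefly driven almost to the end of its range (-165.2° of -165.26°). That left the tool tilted about 1.8° for the rest of the run.
- **Yellow peg:** while hanging yellow I saw about 23 N at the wrist, probably the gripper brushing the empty red peg. I backed off and nothing moved.

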